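Turn the stand post flat side up and clamp it in the V-cradle

TASK

Turn the steel post blue side up by rolling it along the rubber mat under light pressure, without lifting it, until its blue milled flat faces straight up. Then lay it in the two V-blocks, flat still up and midway between them, and push the red handle of the toggle clamp down until it snaps past dead centre and stays, so that the clamp's rubber tip holds the post squarely on its flat, ready for drilling. Leave the rasp, the tape and the black pen where they are.

Things in the scene. Friction and masses are not known exactly. Their poses are not given: they have to be found in the camera images.
- post: Spare stand post: round bright steel bar, 24 mm diameter, 150 mm long plus a 14 mm threaded stub at one end, 0.4 to 0.65 kg. Origin on its axis, midway along the 150 mm, 15 mm above the bench on the mat. z runs along the bar to the stub, x points out of the blue flat (must end up pointing up). Rolled by fingertips drawn across its top it does not slip: its centre moves half as far as they do.
- flat (a point): Centre of the post's flat, milled 5 mm deep into the middle of the bar: 48 mm long, 19.5 mm wide, coated blue; 7 mm from the axis. The bar is fully round beyond the flat, so it rolls on its two ends and stays where it is left. At the start the flat faces sideways to down, 90 to 180 degrees from up, either way round.
- mat: Black rubber mat fixed to the bench, 175 mm (along the post) by 180 mm (the way it rolls), 3 mm thick. Origin: centre of its underside. Its z axis is level, parallel to the post as found; y is level, along the rolling direction; x points down.
- cradle: Fixed plywood board 134 x 180 x 15 mm with two white nylon V-blocks and a toggle clamp. Origin on the bench under the middle of the seat; x along the seated post, y toward the clamp (board from y = -37 to 143 mm), z up. V-blocks at x = -45 and 45 mm: 20 mm thick, 60 mm wide, 54 mm high; 90 degree grooves 42 mm wide at the top. Gap of 70 mm between them for the fingers.
- seat (a point): Where the post's origin lies when it is seated: x = 0, y = 0, z = 50 mm in the cradle's frame (35 mm above the board). Same axes as the cradle.
- clamp_arm: The clamp's steel arm with a black rubber tip, 14 mm across, that comes down on the flat at the middle of the seat. Origin: its pivot, at y = 84, z = 50 mm in the cradle's frame. Open, it stands up to 150 mm above the bench, between y = 65 and 110 mm; it is driven by the handle only.
- handle_end (a point): Point on the centre line of the red handle (18 mm wide, 14 mm thick), 4 mm short of its end and 90 mm from its pin. In the cradle's frame at y = 144, z = 138 mm when open and y = 174, z = 69 mm when shut: the handle leans 66 degrees up from level when open and lies level (3 degrees below) when shut, always pointing away from the seat.
- handle_pin (a point): The pin about which the handle turns. It rides on the arm: in the cradle's frame from y = 107, z = 56 mm (open) to y = 84, z = 74 mm (shut).
- clamp_handle (a joint): Turn of the red handle against the arm, rad: 0 as found (open), grows as the handle is pushed over and down, 2.45 at dead centre, 2.51 at the stop just past it, where it stays by itself. Under 2 N moves it until the tip meets the post; the last part takes 5 to 20 N at the handle's end.
- rasp: Loose half-round rasp with an ash handle, 300 mm long, beyond the mat. Bystander; origin on the bench at its middle.
- tape_roll: Loose roll of yellow tape, 62 mm across, 19 mm high, lying flat between mat and cradle. Bystander; origin at the centre of its underside.
- liner: Loose black pen, 135 mm long, 11 mm thick, between mat and cradle. Bystander; origin on the bench at its middle.

How it is judged:
By the outcome, as a careful person would: the job done as asked, in the order asked, and still so for the second after the job is handed in, with the robot touching nothing.
It also fails if it takes over 70 s, if anything falls off the work surface, if the arm or the gripper's body presses on something with over 40 N, if the wrist force passes 120 N, or if a joint passes its speed limit or range.

ROBOT

A 6-joint arm with a two-finger parallel gripper is mounted at the origin on a cart in front of the work surface, level with it; the furniture and walls round the work are solid. World frame = base frame: x ahead of the robot, y to its left, z up, the work surface at z = 0. Lengths are in m, angles in rad, forces in N, time in s.
With the tool pointing down it reaches from about 0.25 to 0.775 m from the base axis. Payload 4 kg.
Tool frame: the origin (TCP) lies at the very end of the fingers, on their centre line; the grasp point (between the pads) lies 19 mm behind it; z points along the fingers, y is the line along which they close (so a half turn about z gives the same grasp; the last joint's range is limited). The gripper opens to 94 mm and grips with 3 to 60 N. Pads are 16 mm wide; open, the fingers measure 119 mm over their backs; the gripper's body (75 mm by 177 mm) begins 78 mm behind the grasp point.
Start: joints at [1.107, 0.087, 1.371, -0, 1.684, -0.103], TCP at [0.194, 0.515, 0.206] pointing down, gripper open.
Joint ranges: [-3.1, 3.1], [-0.76, 2.03], [0.27, 2.55], [-1.08, 4.22], [0.17, 2.65], [-2.57, 2.57]. Speed limits (rad/s): [2.79, 2.79, 3.14, 3.14, 3.14, 3.14].

INTERFACE

Orientations are given as [roll, pitch, yaw] about the fixed x, y, z axes, in that order (R = Rz(yaw) Ry(pitch) Rx(roll)).
In Python, from bench import robot gives the robot as it stands. The module is installed in compiled form; this text tells all that it offers.
- The arm moves only by the tool move_arm, never from a script. Its argument "deltas" is one flat list of numbers, 7 for each row, row after row: the turn, a rotation vector about the tool's x, y, z in rad, then the shift along the tool's x, y, z in cm, then the closure, from -1 (fully open) to 1 (shut). A call has 1 to 8 rows; each row is the pose to reach, as a shift and turn from the pose commanded when the call began, along the tool's axes at that moment; what a row does not reach only later rows make up. A row lasts 1/10 s, in which the tool goes at most 50 mm and 8.59 degrees, less where a joint would pass 70% of its speed; a pose out of reach is approached as far as the arm can. A call with a gripper value outside its range is refused whole. The fingers move at their own pace and stop on an object; the grip force is fixed at half the most. Time passes only in rows, so rows that repeat a pose let the fingers close. It gives the time, the measured TCP pose, the force, the opening and the grip force at its end, in the units of the state.
- robot.get_obs(): the state, without advancing time (a new reading comes with each control period).
- robot.snapshot(name): name is "scene" or "side" or "wrist"; returns a dict with "image" (384x512x3 uint8, red, green, blue), "depth" (384x512 float32, m along the optical axis (not along the pixel's ray), 0 where there is no reading), "fov_y" (degrees; the focal length in pixels is half the picture's height over the tangent of half this angle, whatever the lens; pixels are square), "cx", "cy" (the principal point, pixels), "D" ([k1, k2, p1, p2, k3] as OpenCV has them; the pictures are not rectified), "origin" and "orientation" of the camera in the world; the wrist camera has in their place "T_tool_cam" (4x4, takes a point from camera to tool coordinates, whose origin is the TCP and whose axes are the flange's). Camera axes: x right, y up, looking along -z (the intrinsics and any distortion apply to the point x, -y, -z); pixel columns grow to the right and rows downward; lengths in m; the calibration is good to about 2 mm. A picture is of the moment at which its call begins: read the wrist's pose just before it.
- robot.close_job(): hands the job in; it is judged then, once.
The state is a dict: "time": time; "joint_positions": joint angles; "qvel": joint speeds; "joint_torque": joint torques, N m; "tool_pos": TCP position; "ee_rot": TCP orientation; "wrist_force": force on the tool from outside, world axes, zero at the start; "wrist_torque": the same for the moment, N m; "width": finger opening in m; "finger_force": force on a finger pad.
Only numpy, scipy, OpenCV 4.12 (cv2) and the standard library are available. Lean on these libraries where they do the work, as an engineer would, in place of code of your own. Each camera call takes 0.05 s, during which the arm holds its last target. There are 200 camera calls.

## Working session

There is one attempt and no reset: what is moved stays moved. The work goes in short steps, Python scripts to look and compute and a tool call to move; the robot and the scene stay as the last step left them, time stands still between calls to the robot, and variables do not carry over. Pictures are saved under pics/ and viewed, at most 10 in all, crops included, and the job is handed in when it is done.

Besides the shell and the picture viewer there is one more tool, called after "Call:" by a JSON object that holds its "method" and its "body", one argument or row to a line. move_arm: Moves the arm, as the interface text tells. Its arguments: {"type":"object","properties":{"deltas":{"type":"array","items":{"type":"number"}}},"required":["deltas"]}

```bash
mkdir -p pics; cat > h.py <<'E'
import numpy as np, cv2
from scipy.spatial.transform import Rotation as R
from bench import robot
def snap(n):
    o=robot.get_obs(); s=robot.snapshot(n)
    if 'T_tool_cam' in s:
        T=np.eye(4);T[:3,:3]=R.from_euler('xyz',o['ee_rot']).as_matrix();T[:3,3]=o['tool_pos'];T=T@s['T_tool_cam']
    else:
        T=np.eye(4);q=np.array(s['orientation'])
        T[:3,:3]=q if q.shape==(3,3) else R.from_euler('xyz',q).as_matrix();T[:3,3]=s['origin']
    s['T']=T;f=192/np.tan(np.radians(s['fov_y'])/2)
    s['K']=np.array([[f,0,s['cx']],[0,f,s['cy']],[0,0,1.]]);s['D']=np.array(s['D'],float)
    return s
def cloud(s):
    v,u=np.mgrid[:384,:512];p=cv2.undistortPoints(np.stack([u,v],-1).reshape(-1,1,2).astype(float),s['K'],s['D']).reshape(384,512,2)
    d=s['depth'];P=np.stack([p[...,0]*d,-p[...,1]*d,-d],-1)
    return P@s['T'][:3,:3].T+s['T'][:3,3]
def save(s,n,crop=None,k=1):
    im=s['image'][...,::-1]
    if crop: a,b,c,d=crop; im=im[a:b,c:d]
    cv2.imwrite('pics/'+n,cv2.resize(im,None,fx=k,fy=k,interpolation=cv2.INTER_CUBIC))
def st():
    o=robot.get_obs()
    for k in('time','joint_positions','tool_pos','ee_rot','wrist_force','width','finger_force'):print(k,np.round(o[k],4))
E
python3 - <<'E'
from h import *
st()
ims=[]
for n in('scene','side','wrist'):
    s=snap(n);np.save(n+'.npy',s,allow_pickle=True);print(n,s['T'].round(3).tolist(),s['fov_y']);ims.append(s['image'][...,::-1])
a=cv2.resize(ims[0],(400,300));
cv2.imwrite('pics/scene.png',cv2.resize(ims[0],(800,600)))
cv2.imwrite('pics/sw.png',np.hstack([cv2.resize(i,(400,300)) for i in ims[1:]]))
E
```

```text
time 0.0
joint_positions [ 1.1069  0.088   1.3722 -0.      1.6836 -0.1031]
tool_pos [0.1939 0.5141 0.2043]
ee_rot [-3.1393e+00 -2.0000e-04  2.7808e+00]
wrist_force [-0.8547 -0.1762 -0.0092]
width 0.0938
finger_force 0.0
scene [[0.739, 0.423, -0.525, 0.084], [-0.674, 0.477, -0.564, -0.288], [0.012, 0.77, 0.638, 0.639], [0.0, 0.0, 0.0, 1.0]] 52.82837247314229
side [[0.97, 0.109, -0.217, 0.338], [-0.242, 0.514, -0.823, -0.528], [0.022, 0.851, 0.525, 0.577], [0.0, 0.0, 0.0, 1.0]] 52.99251223930489
wrist [[0.353, -0.898, -0.264, 0.117], [0.936, 0.338, 0.101, 0.544], [-0.002, -0.282, 0.959, 0.384], [0.0, 0.0, 0.0, 1.0]] 68.24296654417742
```

View pics/scene.png

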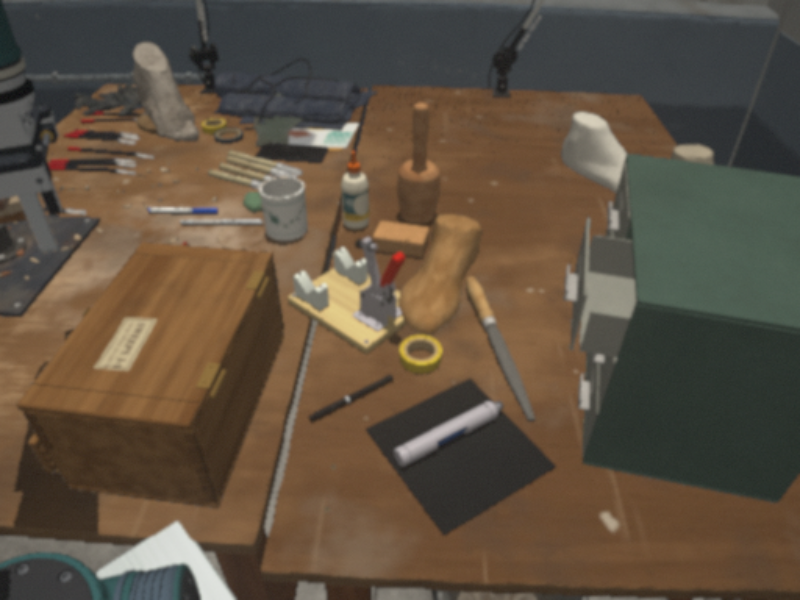

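View pics/sw.png

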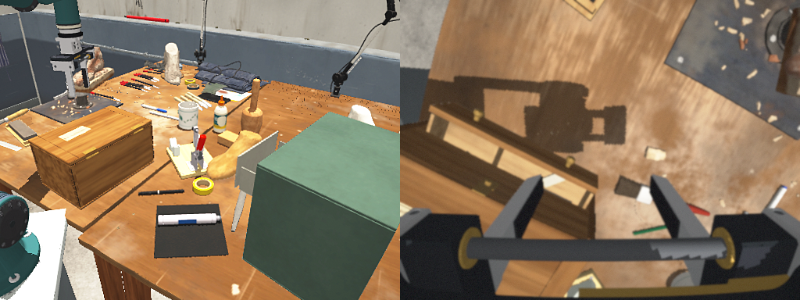

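The scene view shows the post on the mat around (450,432), with its blue flat at (455,437) on the camera-facing side and the stub at the right end (495,408). The cradle is at (350,295), the pen at (350,398), the tape at (420,352) and the rasp at (500,350). The wooden box and green machine are obstacles.

```bash
python3 - <<'E'
from h import *
for n in('scene','side'):
    s=np.load(n+'.npy',allow_pickle=True).item();C=cloud(s);im=s['image'].astype(int);hsv=cv2.cvtColor(s['image'],cv2.COLOR_RGB2HSV).astype(int)
    sc=.64 
    def at(u,v,w=1): 
        return np.median(C[v-w:v+w+1,u-w:u+w+1].reshape(-1,3),0).round(4)
    if n=='scene':
        for nm,(u,v) in dict(matL=(370,432),matT=(473,383),matR=(551,465),matB=(445,526),boardL=(291,297),boardB=(368,346),boardR=(404,325),boxtop=(270,255),boxfr=(215,400),tape=(420,360),penA=(312,417),penB=(391,378),rasp=(532,415),raspH=(470,285),shoetree=(430,290),postL=(403,455),postR=(490,410),green=(590,450)).items():print(nm,at(int(u*.64),int(v*.64)))
    # general: mat region
    X,Y,Z=C[...,0],C[...,1],C[...,2]
    dark=(im.max(-1)<60)&(abs(Z-.003)<.006)&(s['depth']>0)
    num,l,stt,_=cv2.connectedComponentsWithStats(dark.astype(np.uint8));k=1+stt[1:,4].argmax();m=l==k
    hull=cv2.minAreaRect(C[m][:,:2].astype(np.float32)*1000);print(n,'mat',hull,'z',np.median(Z[m]))
    cx,cy=np.array(hull[0])/1000
    near=(np.hypot(X-cx,Y-cy)<.13)
    p=near&(Z>.018)&(Z<.04);P=C[p];print('post n',p.sum(),'zmax',np.percentile(P[:,2],[50,95,99]))
    c=P[:,:2].mean(0);d=np.linalg.svd(P[:,:2]-c,full_matrices=0)[2][0];t=(P[:,:2]-c)@d;print('c',c,'d',d,'ext',t.min(),t.max(), 'ends',c+d*t.min(),c+d*t.max())
    b=near&(hsv[...,0]>100)&(hsv[...,0]<130)&(hsv[...,1]>90)&(Z>.002)&(Z<.04);B=C[b];print('blue',b.sum(),B.mean(0),np.percentile(B,[5,95],axis=0))
    r=(hsv[...,0]<8)&(hsv[...,1]>150)&(Z>.06)&(Z<.16)&(X>.3);print('red',r.sum(),C[r].mean(0),np.percentile(C[r],[2,98],axis=0))
    w=(hsv[...,1]<50)&(hsv[...,2]>120)&(Z>.03)&(Z<.07)&(X>.2)&(X<.8)
    rr=C[r].mean(0);w&=np.hypot(X-rr[0],Y-rr[1])<.25
    print('white',w.sum(),np.median(C[w],0),cv2.minAreaRect(C[w][:,:2].astype(np.float32)*1000))
    bd=(abs(Z-.015)<.004)&(np.hypot(X-rr[0],Y-rr[1])<.2)&(hsv[...,2]>120)
    num,l,stt,_=cv2.connectedComponentsWithStats(bd.astype(np.uint8));k=1+stt[1:,4].argmax()
    print('board',cv2.minAreaRect(C[l==k][:,:2].astype(np.float32)*1000),np.median(C[l==k],0))
E
```

```text
matL [0.3962 0.1061 0.002 ]
matT [0.5606 0.073  0.0037]
matR [ 0.5327 -0.0874  0.0038]
matB [ 0.3735 -0.0559  0.0028]
boardL [0.4718 0.3934 0.0153]
boardB [0.4937 0.2233 0.0128]
boardR [0.5729 0.2303 0.0018]
boxtop [0.409 0.325 0.163]
boxfr [0.2333 0.1722 0.1312]
tape [0.5268 0.1473 0.0178]
penA [0.3537 0.1732 0.0084]
penB [0.4797 0.1559 0.0092]
rasp [ 0.578  -0.0199  0.0051]
raspH [0.7077 0.2162 0.0208]
shoetree [0.6208 0.2222 0.054 ]
postL [0.3928 0.0379 0.0242]
postR [0.5277 0.0135 0.0235]
green [ 0.5663 -0.1156  0.0297]
scene mat ((465.2275390625, 7.995185852050781), (175.7626190185547, 172.60093688964844), 79.59323120117188) z 0.002561219405858406
post n 694 zmax [0.02484715 0.02768631 0.02869053]
c [0.46195218 0.027328  ] d [-0.98502967  0.17238491] ext -0.0910114936227593 0.07316035307814223 ends [0.5516012  0.01163899] [0.38988707 0.03993974]
blue 17 [0.46677764 0.02344632 0.00946877] [[0.45259757 0.02091157 0.00586093]
 [0.48064258 0.02658356 0.01465502]]
red 148 [0.54955335 0.229779   0.12756061] [[0.54403278 0.21927691 0.09429672]
 [0.56136088 0.24617382 0.14973196]]
white
[... 438 characters left out ...]
 0.02815357 0.02900975]
c [0.46817156 0.02631491] d [-0.98797701  0.15460089] ext -0.08502088455700078 0.07605317410265712 ends [0.55217024 0.01317061] [0.39303277 0.0380728 ]
blue 112 [0.46539131 0.02463819 0.0105793 ] [[0.44522976 0.01998614 0.00273831]
 [0.48527276 0.02864882 0.01897519]]
red 148 [0.55217563 0.22931311 0.12257644] [[0.54450873 0.218961   0.08861118]
 [0.56319827 0.24321145 0.14854976]]
white 294 [0.50579978 0.33469306 0.04507855] ((541.6905517578125, 315.6287536621094), (109.91220092773438, 161.38784790039062), 3.9009721279144287)
board ((544.8775634765625, 316.2245178222656), (135.07400512695312, 181.17225646972656), 6.0110578536987305) [0.52537869 0.30000211 0.01398572]
```

```bash
cat >> h.py <<'E'
def go(p,yaw,tilt=0.,base=None):
    """print delta to reach p, tool down with yaw; tilt = lean of the body toward +y world, about the horizontal tool x"""
    o=robot.get_obs();R0=R.from_euler('xyz',o['ee_rot']);R1=R.from_euler('xyz',[np.pi,0,yaw])*R.from_rotvec([tilt,0,0])
    print('turn',(R0.inv()*R1).as_rotvec().round(4),'shift cm',(R0.inv().apply(np.array(p)-o['tool_pos'])*100).round(2),'| body dir',(-R1.as_matrix()[:,2]).round(3))
E
python3 - <<'E'
from h import *
go([.465,.0265,.26],1.405)
go([.465,.0265,.20],1.405)
C=[];H=[]
for n in('scene','side'):
    s=np.load(n+'.npy',allow_pickle=True).item();c=cloud(s);C.append(c[s['depth']>0])
    hsv=cv2.cvtColor(s['image'],cv2.COLOR_RGB2HSV).astype(int);X,Y,Z=c[...,0],c[...,1],c[...,2]
    b=(np.hypot(X-.466,Y-.025)<.05)&(hsv[...,0]>100)&(hsv[...,0]<130)&(hsv[...,1]>90);B=c[b]
    a=np.array([.986,-.165,0]);q=np.array([.165,.986,0]);
    yz=np.c_[(B-[.465,.0265,0])@q,B[:,2]]*1000;m=yz.mean(0);v=np.linalg.svd(yz-m)[2];print(n,len(B),m,v[0],np.degrees(np.arctan2(-v[0][1],-v[0][0])), np.percentile((B-[.465,.0265,0])@a,[3,97]))
C=np.vstack(C)
# height grid
for x in np.arange(.36,.72,.03):
    print(round(x,2),[int(1000*max(C[(abs(C[:,0]-x)<.015)&(abs(C[:,1]-y)<.015)][:,2],default=0)) for y in np.arange(.10,.60,.03)])
E
```

```text
turn [-1.5000e-03  1.0000e-03  1.3758e+00] shift cm [-42.57 -36.07  -5.49] | body dir [-0.  0.  1.]
turn [-1.5000e-03  1.0000e-03  1.3758e+00] shift cm [-42.57 -36.06   0.51] | body dir [-0.  0.  1.]
scene 17 [-2.71762136  9.46876579] [-0.31516253  0.94903771] -71.62937394878743 [-0.01285725  0.01707954]
side 114 [-1.72208513 10.4151623 ] [ 0.2372471  -0.97144934] 103.72411895435364 [-0.02077671  0.02193298]
0.36 [2, 2, 12, 9, 1, 158, 166, 165, 165, 164, 164, 0, 0, -747, 0, 0, 0]
0.39 [5, 3, 11, 1, 2, 1, 164, 166, 166, 163, 0, 0, 0, -747, -741, -745, 0]
0.42 [5, 2, 12, 2, 2, 2, 2, 165, 164, 0, 0, 0, 0, 0, -748, -743, -751]
0.45 [6, 2, 12, 2, 2, 3, 1, 3, 2, 4, 2, 0, 0, 1, 0, 1, 1]
0.48 [5, 2, 11, 2, 18, 18, 17, 17, 56, 54, 57, 3, 2, 1, 1, 0, 1]
0.51 [4, 20, 22, 19, 19, 19, 20, 17, 57, 54, 55, 3, 2, 2, 2, 0, 1]
0.54 [5, 20, 19, 20, 150, 129, 149, 141, 18, 17, 17, 2, 3, 2, 3, 89, 93]
0.57 [2, 21, 23, 36, 151, 107, 146, 52, 55, 49, 58, 2, 2, 2, 3, 93, 93]
0.6 [2, 2, 28, 46, 53, 50, 39, 15, 57, 53, 55, 1, 2, 2, 3, 94, 0]
0.63 [15, 3, 2, 53, 71, 70, 51, 3, 1, 3, 2, 3, 3, 1, 2, 94, 94]
0.66 [15, 22, 24, 52, 81, 89, 85, 2, 2, 3, 30, 31, 2, 2, 3, 2, 3]
0.69 [2, 23, 25, 26, 92, 116, 118, 96, 2, 34, 35, 35, 3, 102, 150, 3, 1]
```

Call:
{"method": "move_arm", "body": {
  "deltas": [0,0,0,0,0,-4,-1,0,0,0.15,-4,-3.2,-5.5,-1,0,0,0.3,-8,-6.5,-5.5,-1,0,0,0.45,-12,-9.8,-5.5,-1,0,0,0.6,-16,-13,-5.5,-1,0,0,0.75,-20,-16.5,-5.5,-1,0,0,0.9,-23.5,-19.8,-5.5,-1,0,0,1.05,-27.5,-23,-5.5,-1]
}}

```text
time: 0.95
tool_pos: [0.3651, 0.2096, 0.2604]
ee_rot: [3.141, -0.0, 1.725]
wrist_force: [0.9, 0.2, 0.5]
width: 0.0939
finger_force: 0.0
```

```bash
python3 - <<'E'
from h import *
st();go([.465,.0265,.16],1.405)
E
```

```text
time 0.95
joint_positions [ 3.8630e-01 -2.0730e-01  1.5419e+00  1.0000e-04  1.8066e+00  2.3200e-01]
tool_pos [0.3651 0.2096 0.2604]
ee_rot [ 3.1413e+00 -1.0000e-04  1.7251e+00]
wrist_force [0.9288 0.2095 0.5221]
width 0.0939
finger_force 0.0
turn [ 3.000e-04 -2.000e-04  3.201e-01] shift cm [-19.63   7.05  10.04] | body dir [-0.  0.  1.]
```

Call:
{"method": "move_arm", "body": {
  "deltas": [0,0,0.15,-4.5,1.5,0,-1,0,0,0.3,-9,3,2,-1,0,0,0.32,-13.5,5,5,-1,0,0,0.32,-18,6.5,8,-1,0,0,0.32,-19.6,7.05,10,-1,0,0,0.32,-19.6,7.05,10,-1,0,0,0.32,-19.6,7.05,10,-1]
}}

```text
time: 1.65
tool_pos: [0.4652, 0.0291, 0.1597]
ee_rot: [-3.139, -0.0, 1.409]
wrist_force: [-0.1, 0.7, 1.0]
width: 0.0938
finger_force: 0.0
```

```bash
cat >> h.py <<'E'
def post(n='wrist',c0=(.465,.0265),yr=.04,name=None):
    """cylinder + flat measurement from cloud"""
    s=snap(n) if isinstance(n,str) else n;c=cloud(s);X,Y,Z=c[...,0],c[...,1],c[...,2]
    hsv=cv2.cvtColor(s['image'],cv2.COLOR_RGB2HSV).astype(int)
    if name: save(s,name)
    a=np.array([.986,-.165]);q=np.array([.165,.986]);d=c[...,:2]-np.array(c0)
    al,ac=d@a,d@q
    blue=(abs(al)<.04)&(abs(ac)<yr)&(hsv[...,0]>100)&(hsv[...,0]<130)&(hsv[...,1]>90)&(Z>0)&(Z<.04)
    top=(abs(ac)<yr)&(abs(al)<.1)&(Z>.017)&(Z<.035)&~blue
    P=c[top&((abs(al)>.027)&(abs(al)<.07))]
    from scipy.optimize import least_squares
    def f(p):
        t=np.radians(p[2]);aa=np.array([np.cos(t),np.sin(t)]);qq=np.array([-aa[1],aa[0]]);e=P[:,:2]-np.array(c0)
        return np.hypot(e@qq-p[0]/1000,P[:,2]-.001*p[1])*1000-12
    r=least_squares(f,[0,15,-9.5],loss='soft_l1');rf=r.x
    print('cyl n',len(P),'off(mm across),z,ang',rf.round(2),'rms',np.sqrt(np.mean(r.fun**2)).round(2))
    t=np.radians(rf[2]);aa=np.array([np.cos(t),np.sin(t)]);qq=np.array([-aa[1],aa[0]])
    T=c[top];e=(T[:,:2]-np.array(c0))@aa;print('ends',np.percentile(e,[.5,99.5]).round(4))
    B=c[blue]
    print('blue n',len(B))
    if len(B)>20:
        u=(B[:,:2]-np.array(c0))@aa*1000;w=(B[:,:2]-np.array(c0))@qq*1000-rf[0];z=B[:,2]*1000-rf[1]
        print('blue along',np.percentile(u,[2,50,98]).round(1),'across',np.percentile(w,[2,50,98]).round(1),'dz',np.percentile(z,[2,50,98]).round(1))
        g=least_squares(lambda p:w*np.sin(p[0])+z*np.cos(p[0])-7,[np.arctan2(w.mean(),z.mean())],loss='soft_l1');
        m=np.c_[w,z];m=m-m.mean(0);v=np.linalg.svd(m,full_matrices=0)[2][1];v=v*np.sign(v@[w.mean(),z.mean()])
        print('flat angle from up (+ = toward +y): fit',np.degrees(g.x).round(1),'svd',np.degrees(np.arctan2(*v)).round(1),'mean dir',np.degrees(np.arctan2(w.mean(),z.mean())).round(1),'rms',np.sqrt(np.mean(g.fun**2)).round(2))
    return s
E
python3 - <<'E'
from h import *
st()
post(name='w1.png');post('side');post('scene')
E
```

```text
time 1.65
joint_positions [-5.9700e-02 -8.5600e-02  1.6343e+00  7.0000e-04  1.5955e+00  1.0180e-01]
tool_pos [0.4652 0.0291 0.1597]
ee_rot [-3.1389e+00 -5.0000e-04  1.4093e+00]
wrist_force [-0.1366  0.7485  1.0223]
width 0.0938
finger_force 0.0
cyl n 1449 off(mm across),z,ang [ 3.96 15.32 -9.96] rms 0.64
ends [-0.0749  0.0856]
blue n 0
cyl n 406 off(mm across),z,ang [ 4.26 15.4  -9.92] rms 1.17
ends [-0.0727  0.0867]
blue n 116
blue along [-20.8  -0.4  21.8] across [-9.5 -6.2 -3.5] dz [-13.   -4.5   5.3]
flat angle from up (+ = toward +y): fit [-104.] svd -104.2 mean dir -123.7 rms 0.78
cyl n 418 off(mm across),z,ang [ 3.33 14.65 -9.95] rms 1.0
ends [-0.076   0.0858]
blue n 29
blue along [-16.9  -1.3  16.9] across [-7.9 -5.8 -3.9] dz [-11.8  -6.    0.9]
flat angle from up (+ = toward +y): fit [-104.1] svd -106.0 mean dir -131.3 rms 0.32
```

View pics/w1.png

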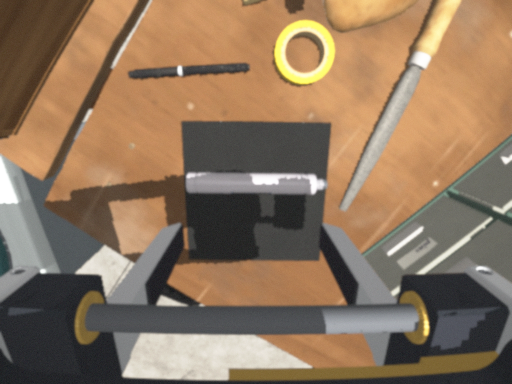

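The wrist view shows the post centred on the mat at about (250,183), with its stub to the right and no blue visible, so the flat is on the -y side facing down. Rolling it toward +y will bring the flat up.

```bash
python3 - <<'E'
from h import *
go([.4646,.0242,.031],1.397)
E
```

```text
turn [ 0.0029 -0.0008  0.0154] shift cm [-0.64 -0.11 13.11] | body dir [-0.  0.  1.]
```

Call:
{"method": "move_arm", "body": {
  "deltas": [0,0,0.015,-0.6,-0.1,4,-1,0,0,0.015,-0.6,-0.1,8,-1,0,0,0.015,-0.6,-0.1,11,-1,0,0,0.015,-0.6,-0.1,12.5,-1,0,0,0.015,-0.6,-0.1,12.5,-1,0,0,0.015,-0.6,-0.1,12.5,-1]
}}

```text
time: 2.4
tool_pos: [0.4648, 0.0243, 0.037]
ee_rot: [3.139, -0.0, 1.397]
wrist_force: [0.8, -1.0, 0.2]
width: 0.0939
finger_force: 0.0
```

```bash
python3 - <<'E'
from h import *
st()
go([.4646,.0242,.027],1.397)
E
```

```text
time 2.4
joint_positions [-6.9800e-02 -3.9000e-03  1.8089e+00  2.0000e-04  1.3341e+00  1.0350e-01]
tool_pos [0.4648 0.0243 0.037 ]
ee_rot [ 3.1391e+00 -5.0000e-04  1.3974e+00]
wrist_force [ 0.8188 -1.0427  0.1543]
width 0.0939
finger_force 0.0
turn [ 0.0025 -0.0005  0.0004] shift cm [-0.01 -0.02  1.  ] | body dir [-0.  0.  1.]
```

Call:
{"method": "move_arm", "body": {
  "deltas": [0,0,0,0,0,0.4,-1,0,0,0,0,0,0.8,-1,0,0,0,0,0,0.9,-1,0,0,0,0,0,1.0,-1,0,0,0,0,0,1.0,-1]
}}

```text
time: 2.9
tool_pos: [0.4644, 0.0236, 0.027]
ee_rot: [3.14, -0.0, 1.396]
wrist_force: [-1.3, 0.7, 6.6]
width: 0.094
finger_force: 3.1
```

Call:
{"method": "move_arm", "body": {
  "deltas": [0,0,0,0,0,0.03,-1,0,0,0,0,0,0.06,-1,0,0,0,0,0,0.06,-1]
}}

```text
time: 3.2
tool_pos: [0.4644, 0.0236, 0.0269]
ee_rot: [3.14, -0.001, 1.396]
wrist_force: [-3.0, 0.9, 8.1]
width: 0.0939
finger_force: 4.4
```

Call:
{"method": "move_arm", "body": {
  "deltas": [0,0,0,0.3,0,0,-1,0,0,0,0.6,0,0,-1,0,0,0,0.9,0,0,-1,0,0,0,1.2,0,0,-1,0,0,0,1.5,0,0,-1,0,0,0,1.8,0,0,-1,0,0,0,2.0,0,0,-1,0,0,0,2.2,0,0,-1]
}}

```text
time: 4.0
tool_pos: [0.4682, 0.0453, 0.0269]
ee_rot: [3.14, -0.0, 1.396]
wrist_force: [-2.5, -0.3, 9.1]
width: 0.0941
finger_force: 4.5
```

```bash
python3 - <<'E'
from h import *
st()
s=post('side',yr=.05);post('scene',yr=.05);save(s,'s2.png',(150,320,160,330),4)
E
```

```text
time 4.0
joint_positions [-2.4300e-02  1.9000e-02  1.8078e+00  1.0000e-04  1.3137e+00  1.5060e-01]
tool_pos [0.4682 0.0453 0.0269]
ee_rot [ 3.1404e+00 -3.0000e-04  1.3958e+00]
wrist_force [-2.5269 -0.3001  9.1104]
width 0.0941
finger_force 4.5245
cyl n 385 off(mm across),z,ang [15.42 15.44 -9.86] rms 1.75
ends [-0.0731  0.0867]
blue n 207
blue along [-22.4   0.   22.5] across [-11.9  -5.8   0.3] dz [-3.9  3.7 10.8]
flat angle from up (+ = toward +y): fit [-53.3] svd -53.0 mean dir -58.7 rms 1.43
cyl n 380 off(mm across),z,ang [ 14.81  15.01 -10.08] rms 1.81
ends [-0.0758  0.0863]
blue n 162
blue along [-20.1  -0.1  20.4] across [-12.   -6.1  -0.5] dz [-3.3  3.7 11.1]
flat angle from up (+ = toward +y): fit [-50.3] svd -52.4 mean dir -58.6 rms 1.39
```

Call:
{"method": "move_arm", "body": {
  "deltas": [0,0,0,0,0,-0.1,-1,0,0,0,0,0,-0.6,-1,0,0,0,-0.6,0,-0.8,-1,0,0,0,-1.1,0,-0.6,-1,0,0,0,-1.1,0,-0.3,-1,0,0,0,-1.1,0,-0.1,-1,0,0,0,-1.1,0,0,-1,0,0,0,-1.1,0,0.0,-1]
}}

```text
time: 4.9
tool_pos: [0.4659, 0.0344, 0.0268]
ee_rot: [3.141, -0.0, 1.395]
wrist_force: [-4.7, -0.1, 12.5]
width: 0.0941
finger_force: 6.2
```

Call:
{"method": "move_arm", "body": {
  "deltas": [0,0,0,0.3,0,0,-1,0,0,0,0.6,0,0,-1,0,0,0,0.9,0,0,-1,0,0,0,1.2,0,0,-1,0,0,0,1.5,0,0,-1,0,0,0,1.8,0,0,-1,0,0,0,2.0,0,0,-1,0,0,0,2.0,0,0,-1]
}}

```text
time: 5.7
tool_pos: [0.4694, 0.0546, 0.0268]
ee_rot: [3.141, -0.001, 1.396]
wrist_force: [-5.3, 1.4, 11.6]
width: 0.0939
finger_force: 6.1
```

```bash
python3 - <<'E'
from h import *
st()
s=post('side',yr=.05);post('scene',yr=.05)
E
```

```text
time 5.7
joint_positions [-5.0000e-03  2.4600e-02  1.8023e+00  1.0000e-03  1.3144e+00  1.6980e-01]
tool_pos [0.4694 0.0546 0.0268]
ee_rot [ 3.1414e+00 -1.1000e-03  1.3957e+00]
wrist_force [-5.3036  1.4119 11.6374]
width 0.0939
finger_force 6.1394
cyl n 380 off(mm across),z,ang [ 11.45  32.69 -10.2 ] rms 2.84
ends [-0.0734  0.0864]
blue n 158
blue along [-22.2   0.3  21.6] across [ 2.5 12.1 21.4] dz [-12.4 -10.1  -8. ]
flat angle from up (+ = toward +y): fit [190.6] svd 175.5 mean dir 130.2 rms 1.92
cyl n 376 off(mm across),z,ang [ 14.15  34.06 -10.18] rms 3.49
ends [-0.076   0.0862]
blue n 148
blue along [-19.9  -0.7  20.2] across [ 1.8  9.4 17.6] dz [-14.2 -12.   -9.5]
flat angle from up (+ = toward +y): fit [200.1] svd 172.5 mean dir 141.4 rms 2.65
```

Call:
{"method": "move_arm", "body": {
  "deltas": [0,0,0,0,0,-0.2,-1,0,0,0,0,0,-1.5,-1,0,0,0,0,0,-5,-1,0,0,0,0,0,-9,-1,0,0,0,-1,0,-12,-1,0,0,0,-1,0,-12,-1,0,0,0,-1,0,-12,-1]
}}

```text
time: 6.5
tool_pos: [0.4678, 0.0441, 0.1454]
ee_rot: [3.14, -0.0, 1.395]
wrist_force: [-0.2, -0.1, -0.5]
width: 0.0936
finger_force: 0.0
```

```bash
python3 - <<'E'
from h import *
st()
c0=(.469,.0490)
for n in('wrist','side','scene'):
    s=post(n,c0,.025,name='w3.png' if n=='wrist' else None)
E
```

```text
time 6.5
joint_positions [-2.7000e-02 -7.3800e-02  1.6519e+00  2.0000e-04  1.5620e+00  1.4860e-01]
tool_pos [0.4678 0.0441 0.1454]
ee_rot [ 3.1402e+00 -4.0000e-04  1.3952e+00]
wrist_force [-0.1915 -0.0764 -0.4584]
width 0.0936
finger_force 0.0
cyl n 1613 off(mm across),z,ang [ 1.48 15.33 -9.91] rms 0.63
ends [-0.0753  0.0859]
blue n 672
blue along [-23.1  -0.2  20.9] across [-10.3  -1.5   7.6] dz [5.  7.2 9.3]
flat angle from up (+ = toward +y): fit [-8.5] svd -13.2 mean dir -11.4 rms 1.7
cyl n 381 off(mm across),z,ang [  1.92  15.44 -10.14] rms 1.11
ends [-0.0734  0.0879]
blue n 145
blue along [-22.2  -1.6  23. ] across [-11.1  -2.7   8.1] dz [4.4 6.8 9.4]
flat angle from up (+ = toward +y): fit [-6.3] svd -6.5 mean dir -17.8 rms 1.05
cyl n 393 off(mm across),z,ang [  0.82  14.7  -10.01] rms 1.08
ends [-0.0758  0.087 ]
blue n 151
blue along [-20.2   2.   21.8] across [-7.5  0.2 22.4] dz [-9.9  7.4 10.1]
flat angle from up (+ = toward +y): fit [-3.7] svd 15.9 mean dir 7.9 rms 3.41
```

View pics/w3.png

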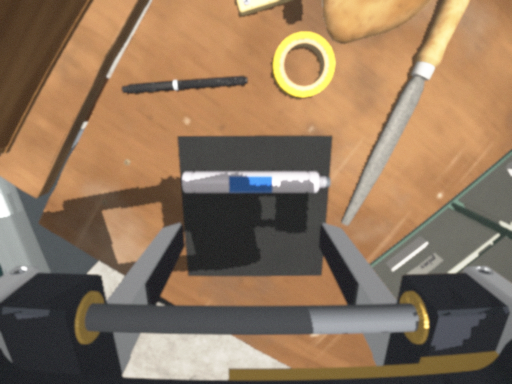

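The wrist view shows the blue flat nearly up at (251,183). It sits slightly toward the lower (-y) edge of the bar, which spans rows 171-194. I'll refine the angle from the image edges.

```bash
cat >> h.py <<'E'
def edges(n='wrist',c0=(.469,.049),ang=-9.95,z=.015,rng=.022):
    """resample image along across-direction at plane z (axis height); flat rows averaged; solve offset and angle phi"""
    s=snap(n);t=np.radians(ang);a=np.array([np.cos(t),np.sin(t)]);q=np.array([-a[1],a[0]])
    Ti=np.linalg.inv(s['T'])
    def proj(P):
        p=P@Ti[:3,:3].T+Ti[:3,3];p=p*[1,-1,-1];return cv2.projectPoints(p.astype(float),np.zeros(3),np.zeros(3),s['K'],s['D'])[0].reshape(-1,2)
    w=np.arange(-rng,rng,.0002);im=cv2.cvtColor(s['image'],cv2.COLOR_RGB2LAB).astype(np.float32);g=s['image'].astype(np.float32)
    def prof(al,ch):
        out=[]
        for u in al:
            xy=np.array(c0)+u*a+w[:,None]*q;uv=proj(np.c_[xy,np.full(len(w),z)]).astype(np.float32)
            out.append(cv2.remap(ch,uv[:,0],uv[:,1],cv2.INTER_LINEAR).ravel())
        return np.mean(out,0)
    al=np.arange(-.018,.0181,.002);blue=prof(al,g[...,2]-g[...,0])
    br=np.r_[np.arange(-.065,-.034,.002),np.arange(.034,.066,.002)];lum=prof(br,g.max(-1))
    def cross(p,th):
        m=p>th;i=np.flatnonzero(m);i0,i1=i[0],i[-1];f=lambda i,j:w[i]+(th-p[i])/(p[j]-p[i])*(w[j]-w[i])
        return np.array([f(i0-1,i0),f(i1,i1+1)])
    be=cross(blue,blue.max()*.5);le=cross(lum,(np.percentile(lum,5)+np.median(lum[(w>be[0])&(w<be[1])]))*.4)
    C=s['T'][:3,3];cw=(C[:2]-c0)@q;h=C[2]-z   # camera in (across, up) section
    def model(p):
        o,f=p; b=[]
        for sgn in(-1,1):
            y=o+.007*np.sin(f)+sgn*.00975*np.cos(f);zz=.007*np.cos(f)-sgn*.00975*np.sin(f);b.append(cw+(y-cw)*h/(h-zz))
        d=np.hypot(cw-o,h);al=np.arcsin(.012/d);t0=np.arctan2(o-cw,h)
        return np.r_[b,cw+h*np.tan(t0-al),cw+h*np.tan(t0+al)]
    from scipy.optimize import least_squares
    ob=np.r_[be,le];r=least_squares(lambda p:(model(p)-ob)*1000,[0,0],x_scale=[.001,.1])
    print(n,'obs mm',(ob*1000).round(2),'offset mm',(r.x[0]*1000).round(2),'phi deg',np.degrees(r.x[1]).round(1),'res',r.fun.round(2))
    return s
E
python3 - <<'E'
from h import *
for n in('wrist','side','scene'):edges(n,c0=(.4693,.0505))
E
```

```text
wrist obs mm [-10.78   6.12 -12.78  14.61] offset mm 1.24 phi deg -17.9 res [-0.46  0.02  1.54 -1.11]
side obs mm [ -3.57  18.47 -18.06  20.62] offset mm 0.95 phi deg -7.1 res [ 0.01  0.16  1.82 -1.94]
scene obs mm [ -4.17  14.   -16.45  19.73] offset mm 0.89 phi deg 1.0 res [-0.03  1.29  3.23 -4.43]
```

Call:
{"method": "move_arm", "body": {
  "deltas": [0,0,0,-4,0,0,-1,0,0,0,-7.3,0,4,-1,0,0,0,-7.3,0,8,-1,0,0,0,-7.3,0,10,-1,0,0,0,-7.3,0,10,-1,0,0,0,-7.3,0,10,-1]
}}

```text
time: 7.4
tool_pos: [0.4547, -0.0276, 0.0448]
ee_rot: [-3.141, -0.0, 1.396]
wrist_force: [0.1, -0.1, -0.2]
width: 0.0942
finger_force: 0.0
```

```bash
python3 - <<'E'
from h import *
st()
s=edges('wrist',c0=(.4693,.0505));print(s['T'][:3,3])
post(s,(.4693,.0505),.025);save(s,'w4.png',(60,200,120,400),2.8)
E
```

```text
time 7.4
joint_positions [-1.8520e-01 -3.1400e-02  1.8191e+00  1.0000e-04  1.3547e+00 -1.0400e-02]
tool_pos [ 0.4547 -0.0276  0.0448]
ee_rot [-3.1408e+00 -1.0000e-04  1.3960e+00]
wrist_force [ 0.1456 -0.0551 -0.2106]
width 0.0942
finger_force 0.0
wrist obs mm [ -9.98   8.43 -11.83  12.92] offset mm 0.77 phi deg -14.2 res [-0.72  0.28  0.57 -0.13]
[0.46961781 0.054361   0.22435254]
cyl n 4189 off(mm across),z,ang [ 0.36 15.17 -9.91] rms 0.59
ends [-0.0746  0.0861]
blue n 1764
blue along [-23.5  -1.4  21.4] across [-9.3 -1.   7.6] dz [5.3 7.2 9.1]
flat angle from up (+ = toward +y): fit [-7.4] svd -7.3 mean dir -6.5 rms 0.73
```

View pics/w4.png

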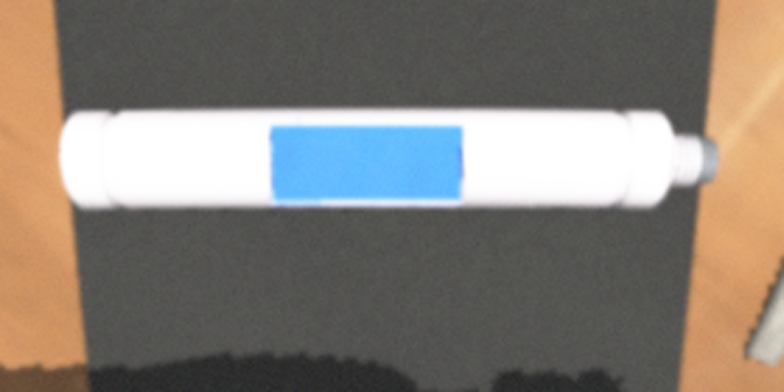

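The close view from above shows the bar at rows 108-208 and the flat at rows 126-201. That puts the flat about 9° short of straight up, so it needs about 3.8 mm more finger travel.

Call:
{"method": "move_arm", "body": {
  "deltas": [0,0,0,4,0,0,-1,0,0,0,7.8,0,0,-1,0,0,0,7.8,0,1,-1,0,0,0,7.8,0,1.6,-1,0,0,0,7.8,0,1.8,-1,0,0,0,7.8,0,1.8,-1]
}}

```text
time: 8.05
tool_pos: [0.4684, 0.0483, 0.0272]
ee_rot: [3.141, 0.0, 1.395]
wrist_force: [-0.8, 0.2, 0.2]
width: 0.0944
finger_force: 0.3
```

```bash
python3 - <<'E'
from h import *
st()
E
```

```text
time 8.05
joint_positions [-1.7600e-02  2.0600e-02  1.8055e+00 -1.0000e-04  1.3155e+00  1.5850e-01]
tool_pos [0.4684 0.0483 0.0272]
ee_rot [3.1415e+00 1.0000e-04 1.3947e+00]
wrist_force [-0.7817  0.2497  0.1569]
width 0.0944
finger_force 0.279
```

Next I press lightly, roll 3.8 mm, lift off, and go back to the viewing pose.

Call:
{"method": "move_arm", "body": {
  "deltas": [0,0,0,0,0,0.06,-1,0,0,0,0,0,0.09,-1,0,0,0,0.1,0,0.09,-1,0,0,0,0.2,0,0.09,-1,0,0,0,0.3,0,0.09,-1,0,0,0,0.38,0,0.09,-1,0,0,0,0.38,0,0.09,-1]
}}

```text
time: 8.75
tool_pos: [0.4692, 0.0524, 0.027]
ee_rot: [3.141, -0.0, 1.395]
wrist_force: [-2.4, 1.0, 5.2]
width: 0.0937
finger_force: 2.8
```

Call:
{"method": "move_arm", "body": {
  "deltas": [0,0,0,0,0,-0.15,-1,0,0,0,0,0,-1,-1,0,0,0,-4,0,-2,-1,0,0,0,-8,0,-2,-1,0,0,0,-8.2,0,-2,-1,0,0,0,-8.2,0,-2,-1,0,0,0,-8.2,0,-2,-1]
}}

```text
time: 9.45
tool_pos: [0.4548, -0.0273, 0.046]
ee_rot: [-3.142, -0.001, 1.396]
wrist_force: [-0.0, 0.9, 0.9]
width: 0.0939
finger_force: 0.0
```

```bash
python3 - <<'E'
from h import *
st()
c0=(.4698,.0529)
s=edges('wrist',c0=c0);print(s['T'][:3,3])
post(s,c0,.025);save(s,'w5.png',(60,200,120,400),2.8)
for n in('side','scene'):post(n,c0,.02)
E
```

```text
time 9.45
joint_positions [-1.8510e-01 -3.3000e-02  1.8182e+00  7.0000e-04  1.3564e+00 -1.0300e-02]
tool_pos [ 0.4548 -0.0273  0.046 ]
ee_rot [-3.1416e+00 -7.0000e-04  1.3958e+00]
wrist_force [-0.0148  0.9098  0.9101]
width 0.0939
finger_force 0.0
wrist obs mm [ -9.87   8.92 -12.42  12.2 ] offset mm -0.02 phi deg -4.2 res [-0.74  0.57  0.38 -0.2 ]
[0.46958536 0.05451648 0.22553787]
cyl n 4140 off(mm across),z,ang [-0.29 15.14 -9.92] rms 0.6
ends [-0.0747  0.0857]
blue n 134
blue along [-24.5 -21.7  22.4] across [-7.6 -0.5  4.9] dz [5.9 7.2 8.6]
flat angle from up (+ = toward +y): fit [2.7] svd 1.7 mean dir -8.3 rms 0.71
cyl n 263 off(mm across),z,ang [-0.34 15.33 -9.98] rms 1.3
ends [-0.0736  0.0867]
blue n 27
blue along [-21.    1.   22.5] across [-8.2  7.2 10.6] dz [4.9 7.3 9.7]
flat angle from up (+ = toward +y): fit [-2.7] svd -1.4 mean dir 34.7 rms 1.22
cyl n 269 off(mm across),z,ang [-1.35 14.57 -9.91] rms 1.1
ends [-0.0758  0.0844]
blue n 0
```

View pics/w5.png

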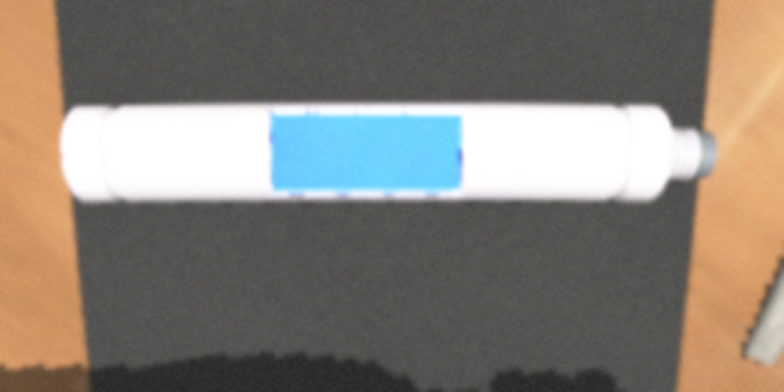

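The bar now spans rows 103-201 and the flat rows 114-190, so they are nearly concentric. Next I check the flat's plane against the mat's plane using depth.

```bash
cat >> h.py <<'E'
def plane(c0,n='wrist'):
    s=snap(n);C=cloud(s);t=np.radians(-9.95);a=np.array([np.cos(t),np.sin(t)]);q=np.array([-a[1],a[0]])
    d=C[...,:2]-np.array(c0);al,ac=d@a,d@q;Z=C[...,2]
    for nm,m in dict(flat=(abs(al)<.02)&(abs(ac)<.0075)&(Z>.015),mat=(abs(al)<.05)&(abs(ac)>.018)&(abs(ac)<.033)&(Z<.012)).items():
        A=np.c_[ac[m],al[m],np.ones(m.sum())];k=np.linalg.lstsq(A,Z[m],rcond=None)[0];r=Z[m]-A@k
        g=abs(r)<2*r.std();k=np.linalg.lstsq(A[g],Z[m][g],rcond=None)[0]
        print(nm,m.sum(),'across angle (sign: - = facing -y)',np.degrees(np.arctan(-k[0])).round(2),'along',np.degrees(np.arctan(k[1])).round(2),'z',(k[2]*1000).round(2),'rms',(r.std()*1000).round(2))
E
python3 - <<'E'
from h import *
for i in range(3):plane((.4698,.0526))
go([.4697,.0524,.08],2.968,.2094)
E
```

```text
flat 2001 across angle (sign: - = facing -y) -82.93 along -20.36 z 88.94 rms 93.31
mat 5242 across angle (sign: - = facing -y) 0.07 along -0.01 z 3.29 rms 0.69
flat 2016 across angle (sign: - = facing -y) -83.03 along -21.03 z 90.13 rms 93.51
mat 5252 across angle (sign: - = facing -y) 0.07 along 0.02 z 3.31 rms 0.68
flat 2084 across angle (sign: - = facing -y) -83.44 along -22.8 z 94.49 rms 94.18
mat 5248 across angle (sign: - = facing -y) 0.09 along 0.02 z 3.29 rms 0.69
turn [ 0.1644 -0.1648 -1.5646] shift cm [ 8.1   0.09 -3.41] | body dir [0.036 0.205 0.978]
```

```bash
sed -i 's/(Z>.015)/(Z>.015)\&(Z<.03)/' h.py; python3 - <<'E'
from h import *
for i in range(4):plane((.4698,.0526))
E
```

```text
flat 1270 across angle (sign: - = facing -y) 1.27 along 0.03 z 22.42 rms 0.67
mat 5341 across angle (sign: - = facing -y) 0.05 along 0.02 z 3.29 rms 0.68
flat 1323 across angle (sign: - = facing -y) 1.25 along -0.05 z 22.46 rms 0.69
mat 5414 across angle (sign: - = facing -y) 0.11 along -0.0 z 3.32 rms 0.67
flat 1277 across angle (sign: - = facing -y) 1.93 along -0.02 z 22.48 rms 0.67
mat 5317 across angle (sign: - = facing -y) 0.1 along 0.02 z 3.29 rms 0.68
flat 1271 across angle (sign: - = facing -y) 1.16 along -0.0 z 22.44 rms 0.65
mat 5266 across angle (sign: - = facing -y) 0.1 along -0.0 z 3.26 rms 0.7
```

The flat faces up to within about 2°. Next I turn to the grasp orientation, across the post and leaning 12° away from where the clamp will be.

Call:
{"method": "move_arm", "body": {
  "deltas": [0,0,0,0,0,-4,-1,0.015,-0.015,-0.142,2,0,-5,0.34,0.03,-0.03,-0.284,4,0,-5,0.34,0.045,-0.045,-0.426,6,0,-5,0.34,0.06,-0.06,-0.568,8.1,0,-5,0.34,0.075,-0.075,-0.71,8.1,0,-5,0.34,0.09,-0.09,-0.852,8.1,0,-5,0.34,0.105,-0.105,-0.994,8.1,0,-5,0.34]
}}

```text
time: 10.75
tool_pos: [0.469, 0.0522, 0.0959]
ee_rot: [-3.004, 0.04, 2.401]
wrist_force: [0.8, 0.6, -0.5]
width: 0.0417
finger_force: 0.0
```

```bash
python3 - <<'E'
from h import *
st();go([.4708,.0596,.06],2.968,.2094)
E
```

```text
time 10.75
joint_positions [ 0.0817  0.0287  1.6593 -0.1226  1.5281 -0.7357]
tool_pos [0.469  0.0522 0.0959]
ee_rot [-3.0041  0.0399  2.4008]
wrist_force [ 0.8428  0.6031 -0.5428]
width 0.0417
finger_force 0.0
turn [ 0.0586 -0.0597 -0.5654] shift cm [0.51 1.15 3.45] | body dir [0.036 0.205 0.978]
```

Call:
{"method": "move_arm", "body": {
  "deltas": [0.015,-0.015,-0.14,0.2,0.4,1,0.34,0.03,-0.03,-0.28,0.4,0.8,2,0.34,0.045,-0.045,-0.42,0.5,1.1,3,0.34,0.058,-0.06,-0.565,0.5,1.15,3.4,0.34,0.058,-0.06,-0.565,0.5,1.15,3.4,0.34,0.058,-0.06,-0.565,0.5,1.15,3.4,0.34]
}}

```text
time: 11.35
tool_pos: [0.4709, 0.0594, 0.0607]
ee_rot: [-2.934, 0.002, 2.958]
wrist_force: [-0.2, -0.2, 0.4]
width: 0.0307
finger_force: 0.0
```

```bash
python3 - <<'E'
from h import *
st();go([.4688,.0517,.0109],2.968,.2094)
E
```

```text
time 11.35
joint_positions [ 0.1508  0.061   1.7078 -0.1987  1.4427 -1.2043]
tool_pos [0.4709 0.0594 0.0607]
ee_rot [-2.9335e+00  1.8000e-03  2.9585e+00]
wrist_force [-0.2213 -0.231   0.4035]
width 0.0307
finger_force 0.0
turn [ 0.0013 -0.0002 -0.0097] shift cm [0.07 0.25 5.03] | body dir [0.036 0.205 0.978]
```

Call:
{"method": "move_arm", "body": {
  "deltas": [0,0,-0.01,0.07,0.25,1,0.34,0,0,-0.01,0.07,0.25,2.5,0.34,0,0,-0.01,0.07,0.25,3.5,0.34,0,0,-0.01,0.07,0.25,4.4,0.34,0,0,-0.01,0.07,0.25,4.9,0.34,0,0,-0.01,0.07,0.25,4.95,0.34,0,0,-0.01,0.07,0.25,4.95,0.34]
}}

```text
time: 12.05
tool_pos: [0.469, 0.0517, 0.0118]
ee_rot: [-2.933, -0.0, 2.971]
wrist_force: [0.3, -0.1, -0.5]
width: 0.0314
finger_force: 0.0
```

```bash
python3 - <<'E'
from h import *
st();go([.4688,.0517,.0109],2.968,.2094)
post('side',(.4698,.0526),.02)
E
```

```text
time 12.05
joint_positions [ 0.1361  0.1032  1.7686 -0.2037  1.3386 -1.21  ]
tool_pos [0.469  0.0517 0.0118]
ee_rot [-2.9334e+00 -4.0000e-04  2.9707e+00]
wrist_force [ 0.2958 -0.147  -0.5246]
width 0.0314
finger_force 0.0
turn [0.0012 0.0002 0.0028] shift cm [0.02 0.01 0.09] | body dir [0.036 0.205 0.978]
cyl n 367 off(mm across),z,ang [-1.000e-02  1.541e+01 -9.910e+00] rms 1.23
ends [-0.0737  0.0873]
blue n 77
blue along [-22.4 -11.9  23.1] across [-10.1  -1.1   9.4] dz [5.1 7.1 9.1]
flat angle from up (+ = toward +y): fit [1.3] svd 1.1 mean dir -4.4 rms 1.0
```

Call:
{"method": "move_arm", "body": {
  "deltas": [0,0,0,0,0,0.08,0.36,0,0,0,0,0,0.08,0.4,0,0,0,0,0,0.08,0.44,0,0,0,0,0,0.08,0.48,0,0,0,0,0,0.08,0.52,0,0,0,0,0,0.08,1,0,0,0,0,0,0.08,1,0,0,0,0,0,0.08,1]
}}

```text
time: 12.9
tool_pos: [0.4688, 0.0513, 0.0111]
ee_rot: [-2.933, -0.0, 2.971]
wrist_force: [-0.1, -1.3, 2.2]
width: 0.023
finger_force: 30.0
```

Call:
{"method": "move_arm", "body": {
  "deltas": [0,0,0,0,0,0,1,0,0,0,0,0,0,1]
}}

```text
time: 13.1
tool_pos: [0.4689, 0.0513, 0.0111]
ee_rot: [-2.933, -0.0, 2.971]
wrist_force: [-0.9, -1.0, 2.8]
width: 0.023
finger_force: 30.0
```

```bash
python3 - <<'E'
from h import *
st()
for n in('side','scene'):post(n,(.4698,.0526),.02)
# cradle refined from stored views: V-block tops & board
for n in('scene','side'):
    s=np.load(n+'.npy',allow_pickle=True).item();C=cloud(s);im=s['image'];hsv=cv2.cvtColor(im,cv2.COLOR_RGB2HSV).astype(int)
    X,Y,Z=C[...,0],C[...,1],C[...,2]
    w=(hsv[...,1]<60)&(Z>.045)&(Z<.062)&(X>.44)&(X<.63)&(Y>.325)&(Y<.42)
    for l,h in((.44,.535),(.535,.63)):
        P=C[w&(X>l)&(X<h)];print(n,'block',len(P),cv2.minAreaRect(P[:,:2].astype(np.float32)*1000),P[:,2].max())
E
```

```text
time 13.1
joint_positions [ 0.1358  0.1038  1.7697 -0.2044  1.3372 -1.21  ]
tool_pos [0.4689 0.0513 0.0111]
ee_rot [-2.9328e+00 -5.0000e-04  2.9709e+00]
wrist_force [-0.9289 -1.0179  2.8257]
width 0.023
finger_force 30.0011
cyl n 377 off(mm across),z,ang [  0.07  15.37 -10.01] rms 1.19
ends [-0.0736  0.0866]
blue n 80
blue along [-22.4 -11.8  23. ] across [-10.   -1.4   9.4] dz [5.4 7.4 9. ]
flat angle from up (+ = toward +y): fit [2.1] svd 1.5 mean dir -6.4 rms 0.94
cyl n 380 off(mm across),z,ang [ -0.83  14.79 -10.04] rms 1.11
ends [-0.0759  0.0851]
blue n 52
blue along [-21.6 -13.2  -2.9] across [-6.9  1.1  8.9] dz [ 5.4  7.2 10. ]
flat angle from up (+ = toward +y): fit [3.2] svd 4.4 mean dir 8.8 rms 1.18
scene block 108 ((493.6090393066406, 365.0809020996094), (21.68810272216797, 62.78236770629883), 5.905906677246094) 0.05707223955664009
scene block 90 ((583.2280883789062, 374.8712463378906), (22.061771392822266, 60.032352447509766), 6.226283073425293) 0.058046402899357696
side block 73 ((494.0771484375, 363.1792907714844), (20.565641403198242, 59.73998260498047), 6.341132640838623) 0.055593777803190636
side block 5 ((580.7377319335938, 397.7899475097656), (6.569949626922607, 19.947357177734375), 83.2199478149414) 0.05160395173939458
```

```bash
python3 - <<'E'
from h import *
go([.4689,.0513,.20],2.971,.2094);go([.5385,.3678,.20],3.251,.2094)
E
```

```text
turn [ 0.0006 -0.0005  0.0001] shift cm [  0.    -3.92 -18.48] | body dir [0.035 0.205 0.978]
turn [ 0.0006 -0.0586 -0.2738] shift cm [ -1.48  27.75 -25.2 ] | body dir [-0.023  0.207  0.978]
```

Call:
{"method": "move_arm", "body": {
  "deltas": [0,0,0,0,-0.1,-0.5,1,0,0,0,0,-0.4,-2,1,0,0,0,0,-1,-5,1,0,0,0,0,-1.9,-9,1,0,0,0,0,-2.8,-13,1,0,0,0,0,-3.6,-17,1,0,0,0,0,-3.9,-18.5,1,0,0,0,0,-3.9,-18.5,1]
}}

```text
time: 14.0
tool_pos: [0.4701, 0.0523, 0.2014]
ee_rot: [-2.936, 0.003, 2.972]
wrist_force: [-0.3, 0.4, -3.8]
width: 0.0234
finger_force: 30.0
```

```bash
python3 - <<'E'
from h import *
st();go([.5385,.3678,.20],3.251,.2094)
E
```

```text
time 14.0
joint_positions [ 0.1364 -0.0295  1.5131 -0.1994  1.7151 -1.2872]
tool_pos [0.4701 0.0523 0.2014]
ee_rot [-2.9355  0.0031  2.9715]
wrist_force [-0.2689  0.385  -3.7709]
width 0.0234
finger_force 29.9983
turn [ 0.0029 -0.0546 -0.2741] shift cm [-1.4  31.6  -6.46] | body dir [-0.023  0.207  0.978]
```

Call:
{"method": "move_arm", "body": {
  "deltas": [0,-0.006,-0.03,-0.1,3,-0.6,1,0,-0.013,-0.07,-0.3,7,-1.4,1,0,-0.02,-0.1,-0.5,11,-2.2,1,0,-0.026,-0.14,-0.7,15,-3.1,1,0,-0.034,-0.17,-0.8,19,-3.9,1,0,-0.04,-0.2,-1.0,23,-4.7,1,0,-0.048,-0.24,-1.2,27,-5.5,1,0.002,-0.054,-0.274,-1.4,30,-6.1,1]
}}

```text
time: 14.8
tool_pos: [0.5333, 0.353, 0.1919]
ee_rot: [-2.93, -0.012, -3.03]
wrist_force: [-0.2, 0.1, -4.1]
width: 0.0233
finger_force: 30.0
```

```bash
python3 - <<'E'
from h import *
st();go([.5385,.3678,.14],3.251,.2094)
E
```

```text
time 14.8
joint_positions [ 0.5952  0.3851  1.0537 -0.1869  1.8088 -1.1235]
tool_pos [0.5333 0.353  0.1919]
ee_rot [-2.9299 -0.012  -3.0295]
wrist_force [-0.1873  0.0959 -4.1211]
width 0.0233
finger_force 29.9982
turn [-0.0023 -0.0112  0.0051] shift cm [-0.75  2.47  4.77] | body dir [-0.023  0.207  0.978]
```

Call:
{"method": "move_arm", "body": {
  "deltas": [-0.002,-0.011,0.005,-0.75,2.5,0,1,-0.002,-0.011,0.005,-0.75,2.5,3,1,-0.002,-0.011,0.005,-0.75,2.47,4.8,1,-0.002,-0.011,0.005,-0.75,2.47,4.8,1,-0.002,-0.011,0.005,-0.75,2.47,4.8,1]
}}

```text
time: 15.3
tool_pos: [0.5392, 0.3652, 0.142]
ee_rot: [-2.932, 0.002, -3.036]
wrist_force: [0.7, -0.0, -3.2]
width: 0.0235
finger_force: 30.0
```

```bash
python3 - <<'E'
from h import *
st();go([.5385,.3678,.06],3.251,.2094)
ss=[snap(n) for n in('wrist','side','scene')]
ims=[cv2.resize(ss[0]['image'],(400,300))]+[cv2.resize(s['image'][100:250,a:a+200],(400,300)) for s,a in((ss[1],170),(ss[2],130))]
cv2.imwrite('pics/c1.png',np.vstack([np.hstack(ims[:2]),np.hstack([ims[2],ims[2]*0])])[...,::-1])
a=np.array([np.cos(np.radians(6.1)),np.sin(np.radians(6.1))]);q=np.array([-a[1],a[0]])
for s,n in zip(ss,'w s c'.split()):
    C=cloud(s);d=C[...,:2]-np.array([.5385,.369]);al,ac,Z=d@a,d@q,C[...,2]
    hv=cv2.cvtColor(s['image'],cv2.COLOR_RGB2HSV).astype(int)
    w=(abs(ac)<.045)&(abs(al)<.07)&(Z>.045)&(Z<.062)&(hv[...,1]<70)&(s['depth']>0)
    for sg in(-1,1):
        m=w&(al*sg>.02)
        if m.sum()>30:print(n,'block',sg,m.sum(),'al',np.percentile(al[m],[3,97]).round(4),'ac',np.percentile(ac[m],[3,97]).round(4))
    p=(abs(ac)<.03)&(abs(al)<.11)&(Z>.125)&(Z<.16)&(s['depth']>0);P=(abs(al)>.03)&p
    if p.sum()>50:
        k=np.polyfit(al[P],ac[P],1);kz=np.polyfit(al[P],Z[P],1);print(n,'post n',p.sum(),'al',np.percentile(al[p],[.5,99.5]).round(4),'ac',np.percentile(ac[P],[2,50,98]).round(4),'zmax',np.percentile(Z[P],98).round(4),'skew deg',np.degrees(k[0]).round(2),'z slope deg',np.degrees(kz[0]).round(2))
    b=p&(abs(al)<.027)&(hv[...,0]>95)&(hv[...,0]<130)&(hv[...,1]>90)
    if b.sum()>20:
        A=np.c_[ac[b],al[b],np.ones(b.sum())];k=np.linalg.lstsq(A,Z[b],rcond=None)[0];print(n,'flat n',b.sum(),'ang(-=facing -y)',np.degrees(np.arctan(-k[0])).round(1),'al',np.percentile(al[b],[2,98]).round(4),'ac',np.percentile(ac[b],[2,98]).round(4),'z',np.median(Z[b]).round(4))
E
```

```text
time 15.3
joint_positions [ 0.6072  0.4171  1.1087 -0.1865  1.7137 -1.087 ]
tool_pos [0.5392 0.3652 0.142 ]
ee_rot [-2.9317e+00  1.8000e-03 -3.0356e+00]
wrist_force [ 0.6982 -0.0158 -3.1565]
width 0.0235
finger_force 29.998
turn [-0.0005  0.001  -0.0037] shift cm [0.06 1.97 7.97] | body dir [-0.023  0.207  0.978]
w block -1 432 al [-0.0545 -0.035 ] ac [0.0154 0.0324]
w block 1 303 al [0.0346 0.054 ] ac [0.018 0.033]
w post n 7137 al [-0.0748  0.0858] ac [-0.0126 -0.      0.0096] zmax 0.1588 skew deg -0.22 z slope deg -0.43
w flat n 1767 ang(-=facing -y) 1.1 al [-0.0216  0.0225] ac [-0.0112  0.0066] z 0.1532
s block -1 74 al [-0.0542 -0.0351] ac [-0.0311  0.0296]
s post n 518 al [-0.0738  0.0881] ac [-0.0168 -0.0121  0.0008] zmax 0.1592 skew deg -0.18 z slope deg 0.25
s flat n 21 ang(-=facing -y) 6.4 al [-0.0181  0.0259] ac [-0.0107  0.0091] z 0.1535
c block -1 111 al [-0.0547 -0.0349] ac [-0.0289  0.0276]
c block 1 94 al [0.0354 0.0558] ac [-0.0284  0.0301]
c post n 451 al [-0.0738  0.0869] ac [-0.0155 -0.0117  0.0034] zmax 0.1598 skew deg -1.13 z slope deg 0.79
```

View pics/c1.png

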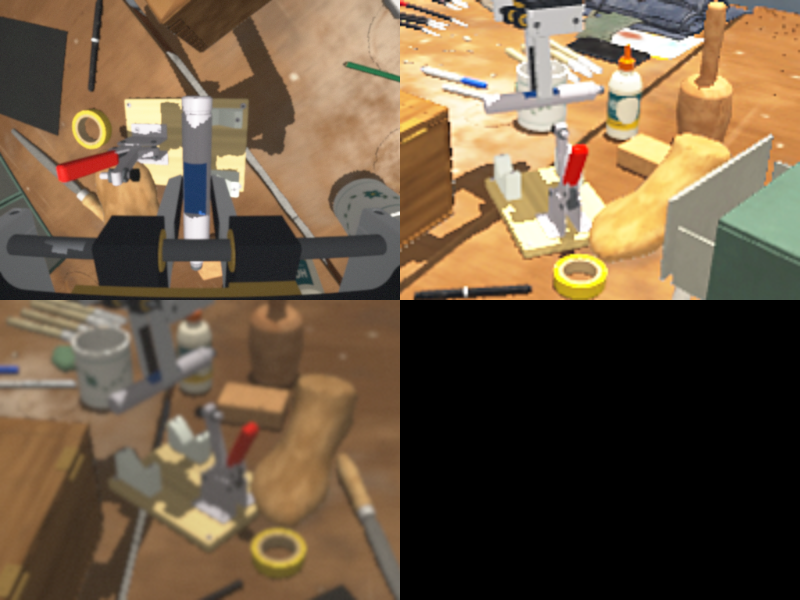

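The post is held level above the V-blocks with the flat up. The wrist view shows the post over the seat at about (195,180), the clamp handle to its left at (85,165), and the body clear of the clamp.

Call:
{"method": "move_arm", "body": {
  "deltas": [0,0,0,0,0.7,2,1,0,0,0,0,1.2,4,1,0,0,-0.003,0,1.6,6,1,0,0,-0.003,0,1.97,7.6,1,0,0,-0.003,0,1.99,7.95,1,0,0,-0.003,0,1.99,7.95,1]
}}

```text
time: 16.05
tool_pos: [0.5406, 0.3688, 0.0634]
ee_rot: [-2.934, 0.006, -3.033]
wrist_force: [-0.5, 0.3, -3.6]
width: 0.0229
finger_force: 30.0
```

```bash
python3 - <<'E'
from h import *
st();go([.5389,.3681,.0461],3.251,.2094)
E
```

```text
time 16.05
joint_positions [ 0.6107  0.4606  1.2066 -0.1849  1.5703 -1.0593]
tool_pos [0.5406 0.3688 0.0634]
ee_rot [-2.9337  0.006  -3.0327]
wrist_force [-0.4524  0.2757 -3.5773]
width 0.0229
finger_force 29.9982
turn [ 0.0015  0.0058 -0.0018] shift cm [0.18 0.31 1.7 ] | body dir [-0.023  0.207  0.978]
```

Call:
{"method": "move_arm", "body": {
  "deltas": [0,0.005,0,0.16,0.1,0.3,1,0,0.005,0,0.16,0.2,0.8,1,0,0.005,0,0.16,0.27,1.2,1,0,0.005,0,0.16,0.29,1.35,1,0,0.005,0,0.16,0.29,1.4,1,0,0.005,0,0.16,0.29,1.4,1]
}}

```text
time: 16.65
tool_pos: [0.5391, 0.3687, 0.0491]
ee_rot: [-2.934, 0.001, -3.034]
wrist_force: [-0.3, -0.4, -4.5]
width: 0.023
finger_force: 30.0
```

```bash
python3 - <<'E'
from h import *
st();go([.5389,.3681,.0461],3.251,.2094)
E
```

```text
time 16.65
joint_positions [ 0.6106  0.4706  1.2218 -0.1824  1.5495 -1.055 ]
tool_pos [0.5391 0.3687 0.0491]
ee_rot [-2.9340e+00  1.4000e-03 -3.0336e+00]
wrist_force [-0.2729 -0.4368 -4.4551]
width 0.023
finger_force 29.9982
turn [ 0.0018  0.0011 -0.0017] shift cm [0.03 0.   0.31] | body dir [-0.023  0.207  0.978]
```

Call:
{"method": "move_arm", "body": {
  "deltas": [0,0,0,0.02,0.02,0.1,1,0,0,0,0.02,0.04,0.2,1,0,0,0,0.02,0.05,0.25,1,0,0,0,0.02,0.05,0.25,1]
}}

```text
time: 17.05
tool_pos: [0.5392, 0.3693, 0.0473]
ee_rot: [-2.935, 0.003, -3.033]
wrist_force: [-0.6, 2.4, -1.7]
width: 0.0232
finger_force: 30.0
```

Call:
{"method": "move_arm", "body": {
  "deltas": [0,0,0,0,0.01,0.04,1,0,0,0,0,0.01,0.08,1,0,0,0,0,0.01,0.08,1]
}}

```text
time: 17.35
tool_pos: [0.5393, 0.3696, 0.0469]
ee_rot: [-2.936, 0.003, -3.033]
wrist_force: [-1.0, 3.9, 2.4]
width: 0.0232
finger_force: 30.0
```

The sideways force shows the seat lies slightly toward +y, so I shift that way and continue down.

Call:
{"method": "move_arm", "body": {
  "deltas": [0,0,0,0,0.05,0,1,0,0,0,0,0.1,0,1,0,0,0,0,0.15,0,1,0,0,0,0,0.15,0,1]
}}

```text
time: 17.75
tool_pos: [0.5393, 0.3704, 0.0462]
ee_rot: [-2.934, 0.003, -3.033]
wrist_force: [0.0, 3.1, 2.2]
width: 0.0231
finger_force: 30.0
```

Call:
{"method": "move_arm", "body": {
  "deltas": [0,0,0,0,0.01,0.05,1,0,0,0,0,0.02,0.1,1,0,0,0,0,0.02,0.1,1]
}}

```text
time: 18.05
tool_pos: [0.5393, 0.3705, 0.046]
ee_rot: [-2.935, 0.003, -3.033]
wrist_force: [-0.8, 3.9, 6.3]
width: 0.023
finger_force: 30.0
```

Call:
{"method": "move_arm", "body": {
  "deltas": [0,0,0,0,0.04,0,1,0,0,0,0,0.08,0,1,0,0,0,0,0.08,0,1]
}}

```text
time: 18.35
tool_pos: [0.5393, 0.3705, 0.046]
ee_rot: [-2.933, 0.003, -3.034]
wrist_force: [-1.5, 1.3, 6.6]
width: 0.0232
finger_force: 30.0
```

```bash
cat > chk.py <<'E'
from h import *
def chk(z0=.05,names=('wrist','side','scene')):
    a=np.array([np.cos(np.radians(6.1)),np.sin(np.radians(6.1))]);q=np.array([-a[1],a[0]])
    from scipy.optimize import least_squares
    for n in names:
        s=snap(n);C=cloud(s);d=C[...,:2]-np.array([.5385,.369]);al,ac,Z=d@a,d@q,C[...,2];ok=s['depth']>0
        hv=cv2.cvtColor(s['image'],cv2.COLOR_RGB2HSV).astype(int)
        m=ok&(abs(ac)<.02)&(Z>z0-.006)&(Z<z0+.02)&(((abs(al)>.057)&(abs(al)<.073))|((abs(al)>.026)&(abs(al)<.033)))
        if m.sum()>40:
            A,B,Cz=al[m],ac[m],Z[m]
            r=least_squares(lambda p:(np.hypot(B-p[0]-p[2]*A,Cz-p[1]-p[3]*A)-.012)*1000,[0,z0,0,0],loss='soft_l1').x
            print(n,'axis ac,z mm',(r[:2]*1000).round(2),'skew',np.degrees(r[2]).round(2),'slope',np.degrees(r[3]).round(2),'n',m.sum())
        e=ok&(abs(ac)<.008)&(Z>z0+.006)&(Z<z0+.016);print('  ends',np.percentile(al[e],[.5,99.5]).round(4) if e.sum()>30 else '')
        b=ok&(abs(ac)<.009)&(abs(al)<.022)&(Z>z0+.002)&(Z<z0+.012)&(hv[...,0]>90)&(hv[...,0]<130)&(hv[...,1]>80)
        if b.sum()>20:
            A=np.c_[ac[b],al[b],np.ones(b.sum())];k=np.linalg.lstsq(A,Z[b],rcond=None)[0];print('  flat n',b.sum(),'ang',np.degrees(np.arctan(-k[0])).round(1),'slope',np.degrees(np.arctan(k[1])).round(1),'al',np.percentile(al[b],[2,98]).round(4),'z',np.median(Z[b]).round(4))
E
python3 - <<'E'
from chk import *
st();chk()
E
```

```text
time 18.35
joint_positions [ 0.6132  0.4749  1.2223 -0.1835  1.5441 -1.051 ]
tool_pos [0.5393 0.3705 0.046 ]
ee_rot [-2.9333  0.0032 -3.0338]
wrist_force [-1.5315  1.2545  6.6122]
width 0.0232
finger_force 30.0243
wrist axis ac,z mm [ 2.99 50.13] skew 0.46 slope 0.11 n 1796
  ends [-0.1378  0.0814]
  flat n 1422 ang 0.8 slope -0.2 al [-0.0209  0.0209] z 0.0573
side axis ac,z mm [ 2.04 48.88] skew -0.05 slope 0.16 n 78
  ends [-0.4877  0.0741]
scene axis ac,z mm [ 2.27 50.41] skew 0.37 slope 0.21 n 133
  ends [-0.4889  1.2894]
```

Seated: the axis is at z = 50 mm, it no longer shifts sideways, and the flat is within 1°. Next I release and retreat along the tool axis.

Call:
{"method": "move_arm", "body": {
  "deltas": [0,0,0,0,-0.05,-0.05,0.46,0,0,0,0,-0.05,-0.05,0.4,0,0,0,0,-0.05,-0.05,0.34,0,0,0,0,-0.05,-0.05,0.3,0,0,0,0,-0.05,-0.05,0.3,0,0,0,0,-0.05,-0.05,0.3]
}}

```text
time: 19.1
tool_pos: [0.5387, 0.3702, 0.0446]
ee_rot: [-2.934, 0.001, -3.034]
wrist_force: [-0.9, -0.7, -0.4]
width: 0.033
finger_force: 0.0
```

Call:
{"method": "move_arm", "body": {
  "deltas": [0,0,0,0,0,-0.5,0.3,0,0,0,0,0,-1.5,0.3,0,0,0,0,0,-4,0.3,0,0,0,0,0,-8,0.3,0,0,0,0,0,-12,0.5,0,0,0,0,0,-15,1,0,0,0,0,0,-15,1]
}}

```text
time: 19.8
tool_pos: [0.537, 0.4036, 0.1997]
ee_rot: [-2.941, 0.013, -3.033]
wrist_force: [0.5, 0.4, 0.6]
width: 0.0121
finger_force: 0.0
```

```bash
python3 - <<'E'
from chk import *
st();chk()
s=snap('wrist');C=cloud(s);a=np.array([np.cos(np.radians(6.1)),np.sin(np.radians(6.1))]);q=np.array([-a[1],a[0]])
d=C[...,:2]-np.array([.5385,.369]);al,ac,Z=d@a,d@q,C[...,2];ok=s['depth']>0
e=ok&(abs(ac-.002)<.006)&(abs(al)<.12)&(Z>.05)&(Z<.07);print('bar',np.percentile(al[e],[.3,99.7]))
hv=cv2.cvtColor(s['image'],cv2.COLOR_RGB2HSV).astype(int)
r=ok&((hv[...,0]<8)|(hv[...,0]>172))&(hv[...,1]>140)&(Z>.06)&(Z<.17)&(abs(al)<.05)&(ac<-.05)
if r.sum():print('red',r.sum(),np.percentile(al[r],[3,50,97]),np.percentile(ac[r],[3,97]),np.percentile(Z[r],[3,97]))
E
```

```text
time 19.8
joint_positions [ 0.6528  0.448   0.9516 -0.1845  1.8317 -1.0653]
tool_pos [0.537  0.4036 0.1997]
ee_rot [-2.9408  0.0129 -3.0327]
wrist_force [0.4617 0.4089 0.6129]
width 0.0121
finger_force 0.0
wrist axis ac,z mm [ 3.08 50.19] skew 0.41 slope 0.06 n 750
  ends [-0.1461  0.081 ]
  flat n 440 ang 0.3 slope 0.1 al [-0.0209  0.0214] z 0.0575
side axis ac,z mm [ 1.79 49.22] skew 0.3 slope 0.36 n 77
  ends [-0.488   0.0766]
  flat n 38 ang 1.9 slope -0.4 al [-0.0172  0.0214] z 0.0559
scene axis ac,z mm [ 2.32 49.97] skew 0.22 slope 0.13 n 123
  ends [-0.4887  1.291 ]
  flat n 46 ang 1.2 slope 0.2 al [-0.0138  0.0214] z 0.0576
bar [-0.07402912  0.08642716]
red 1134 [-0.00766335 -0.00072271  0.00877882] [-0.1436937 -0.1136173] [0.09256107 0.14963095]
```

The post stayed put, with the flat within 1° of up and the post centred. Next I plan the handle push.

```bash
python3 - <<'E'
from h import *
O=np.array([.5382,.3716]);yc=np.array([.1063,-.9943])
print('approach world',O+yc*.124,'shut'); go([*(O+yc*.124),.25],1.677)
for f in np.linspace(0,1,9):
    th=np.radians(66-69*f);al=np.radians(14.6+75.4*np.sin(f*np.pi/2))
    pin=np.array([84,50])+24*np.array([np.cos(al),np.sin(al)])
    C=pin+86*np.array([np.cos(th),np.sin(th)])+7*np.array([-np.sin(th),np.cos(th)])
    print(round(f,2),'TCP yc,z',(C-[8,0]).round(1),'rel to (124,139) cm',((C-[8,0]-[124,139])/10).round(2))
E
```

```text
approach world [0.5513812 0.2483068] shut
turn [-0.1653  0.1634  1.5663] shift cm [ -0.03 -16.24  -2.71] | body dir [-0. -0.  1.]
0.0 TCP yc,z [127.8 137.5] rel to (124,139) cm [ 0.38 -0.15]
0.12 TCP yc,z [137.4 138. ] rel to (124,139) cm [ 1.34 -0.1 ]
0.25 TCP yc,z [144.9 135.8] rel to (124,139) cm [ 2.09 -0.32]
0.38 TCP yc,z [150.5 130.8] rel to (124,139) cm [ 2.65 -0.82]
0.5 TCP yc,z [154.7 123.1] rel to (124,139) cm [ 3.07 -1.59]
0.62 TCP yc,z [157.8 113.3] rel to (124,139) cm [ 3.38 -2.57]
0.75 TCP yc,z [160.  101.8] rel to (124,139) cm [ 3.6  -3.72]
0.88 TCP yc,z [161.5  89.4] rel to (124,139) cm [ 3.75 -4.96]
1.0 TCP yc,z [162.2  76.5] rel to (124,139) cm [ 3.82 -6.25]
```

Call:
{"method": "move_arm", "body": {
  "deltas": [-0.015,0.015,0.14,0,-0.8,-4,1,-0.03,0.03,0.28,0,-3,-4,1,-0.045,0.045,0.42,0,-5,-3.8,1,-0.06,0.06,0.56,0,-7,-3.5,1,-0.075,0.075,0.7,0,-9,-3.3,1,-0.09,0.09,0.84,0,-11,-3,1,-0.105,0.105,0.98,0,-13,-2.8,1,-0.12,0.12,1.12,0,-15,-2.7,1]
}}

```text
time: 20.8
tool_pos: [0.5495, 0.2592, 0.2461]
ee_rot: [-3.085, 0.03, 2.118]
wrist_force: [0.3, -0.3, -0.4]
width: 0.0002
finger_force: 0.0
```

```bash
python3 - <<'E'
from h import *
st();go([.5514,.2483,.2],1.677)
E
```

```text
time 20.8
joint_positions [ 0.3702  0.2571  1.0968 -0.0408  1.8384 -0.1857]
tool_pos [0.5495 0.2592 0.2461]
ee_rot [-3.0845  0.0298  2.1178]
wrist_force [ 0.265  -0.2996 -0.4113]
width 0.0002
finger_force 0.0
turn [-0.0495  0.0419  0.4398] shift cm [-0.89 -0.14  4.66] | body dir [-0. -0.  1.]
```

Call:
{"method": "move_arm", "body": {
  "deltas": [-0.015,0.013,0.14,-0.3,0,1,1,-0.03,0.026,0.28,-0.6,-0.1,2,1,-0.045,0.04,0.42,-0.9,-0.14,3,1,-0.05,0.042,0.44,-0.9,-0.14,4,1,-0.05,0.042,0.44,-0.9,-0.14,4.6,1,-0.05,0.042,0.44,-0.9,-0.14,4.6,1,-0.05,0.042,0.44,-0.9,-0.14,4.6,1]
}}

```text
time: 21.5
tool_pos: [0.5524, 0.2502, 0.2031]
ee_rot: [3.137, -0.001, 1.685]
wrist_force: [0.4, 0.7, 0.0]
width: 0.0005
finger_force: 0.0
```

```bash
python3 - <<'E'
from h import *
st();go([.5514,.2483,.139],1.677)
s=snap('side');s2=snap('scene')
cv2.imwrite('pics/h1.png',np.hstack([cv2.resize(s['image'][110:230,200:310],(400,436),interpolation=2),cv2.resize(s2['image'][120:240,170:280],(400,436),interpolation=2)])[...,::-1])
E
```

```text
time 21.5
joint_positions [ 3.3190e-01  2.1060e-01  1.2358e+00 -1.0000e-04  1.6908e+00  2.1780e-01]
tool_pos [0.5524 0.2502 0.2031]
ee_rot [ 3.1374e+00 -9.0000e-04  1.6848e+00]
wrist_force [0.3774 0.7215 0.0284]
width 0.0005
finger_force 0.0
turn [ 0.0042 -0.0009  0.0078] shift cm [-0.18 -0.15  6.41] | body dir [-0. -0.  1.]
```

View pics/h1.png

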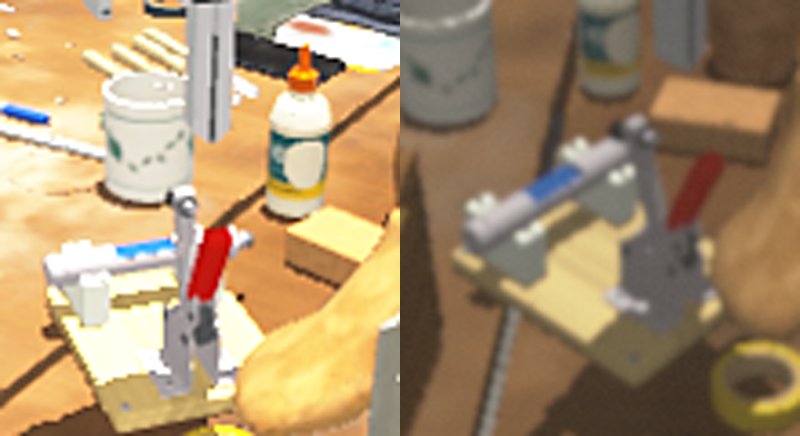

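The post lies in the blocks with the blue flat up. The clamp is open, with the red handle at (213,265) in the side crop, and the fingertips hang above the gap between arm and handle.

Call:
{"method": "move_arm", "body": {
  "deltas": [0.004,0,0.008,-0.18,-0.15,1,1,0.004,0,0.008,-0.18,-0.15,3,1,0.004,0,0.008,-0.18,-0.15,4.5,1,0.004,0,0.008,-0.18,-0.15,5.5,1,0.004,0,0.008,-0.18,-0.15,6.2,1,0.004,0,0.008,-0.18,-0.15,6.4,1,0.004,0,0.008,-0.18,-0.15,6.4,1]
}}

```text
time: 22.3
tool_pos: [0.5516, 0.2481, 0.1395]
ee_rot: [3.141, -0.001, 1.675]
wrist_force: [-0.2, -0.2, 0.0]
width: 0.0006
finger_force: 0.0
```

```bash
python3 - <<'E'
from h import *
st();go([.5514,.2483,.139],1.677)
E
```

```text
time 22.3
joint_positions [3.2840e-01 2.2860e-01 1.3403e+00 8.0000e-04 1.5714e+00 2.2400e-01]
tool_pos [0.5516 0.2481 0.1395]
ee_rot [ 3.1405e+00 -1.1000e-03  1.6752e+00]
wrist_force [-0.2076 -0.2391  0.0466]
width 0.0006
finger_force 0.0
turn [ 0.001  -0.0011 -0.0018] shift cm [ 0.02 -0.02  0.05] | body dir [-0. -0.  1.]
```

Call:
{"method": "move_arm", "body": {
  "deltas": [0,0,0,-0.4,0,0.1,1,0,0,0,-0.9,0,0.1,1,0,0,0,-1.35,0,0.1,1,0,0,0,-1.75,0,0.2,1,0,0,0,-2.1,0,0.35,1,0,0,0,-2.4,0,0.6,1,0,0,0,-2.65,0,0.85,1,0,0,0,-2.65,0,0.85,1]
}}

```text
time: 23.1
tool_pos: [0.5545, 0.221, 0.1309]
ee_rot: [3.14, -0.0, 1.675]
wrist_force: [0.3, -0.3, 0.4]
width: 0.0005
finger_force: 0.2
```

```bash
cat > red.py <<'E'
from h import *
def red():
    O=np.array([.5382,.3716]);yc=np.array([.1063,-.9943])
    for n in('side','scene'):
        s=snap(n);C=cloud(s);Y=(C[...,:2]-O)@yc;Z=C[...,2];hv=cv2.cvtColor(s['image'],cv2.COLOR_RGB2HSV).astype(int)
        r=(s['depth']>0)&((hv[...,0]<8)|(hv[...,0]>172))&(hv[...,1]>140)&(Z>.05)&(Z<.17)&(abs((C[...,:2]-O)@[yc[1],-yc[0]])<.03)&(Y>.08)&(Y<.2)
        if r.sum()>10:
            p=np.c_[Y[r],Z[r]];v=np.linalg.svd(p-p.mean(0),full_matrices=0)[2][0];v=v*np.sign(v[0]);print(n,r.sum(),'lean',np.degrees(np.arctan2(v[1],v[0])).round(1),'y',np.percentile(p[:,0],[3,97]).round(3),'z',np.percentile(p[:,1],[3,97]).round(3))
    return s
E
python3 - <<'E'
from red import *
st();red()
E
```

```text
time 23.1
joint_positions [2.8420e-01 2.1530e-01 1.3736e+00 1.0000e-04 1.5515e+00 1.8040e-01]
tool_pos [0.5545 0.221  0.1309]
ee_rot [ 3.1404e+00 -3.0000e-04  1.6746e+00]
wrist_force [ 0.3386 -0.2685  0.4263]
width 0.0005
finger_force 0.1912
side 101 lean 46.9 y [0.137 0.179] z [0.092 0.137]
scene 119 lean 43.9 y [0.132 0.178] z [0.093 0.138]
```

Call:
{"method": "move_arm", "body": {
  "deltas": [0,0,0,-0.2,0,0.4,1,0,0,0,-0.4,0,0.8,1,0,0,0,-0.6,0,1.2,1,0,0,0,-0.7,0,1.6,1,0,0,0,-0.8,0,2.0,1,0,0,0,-0.9,0,2.4,1,0,0,0,-0.95,0,2.8,1,0,0,0,-0.95,0,2.8,1]
}}

```text
time: 24.0
tool_pos: [0.5543, 0.2114, 0.1009]
ee_rot: [-3.139, 0.001, 1.675]
wrist_force: [0.6, 0.4, 0.2]
width: 0.0004
finger_force: 0.0
```

```bash
python3 - <<'E'
from red import *
st();red()
from chk import chk
chk(names=('side',))
E
```

```text
time 24.0
joint_positions [ 2.6880e-01  2.2660e-01  1.4206e+00 -2.0000e-04  1.4971e+00  1.6470e-01]
tool_pos [0.5543 0.2114 0.1009]
ee_rot [-3.1390e+00  6.0000e-04  1.6749e+00]
wrist_force [0.5605 0.4182 0.2121]
width 0.0004
finger_force 0.0
side 107 lean 9.4 y [0.123 0.186] z [0.081 0.098]
scene 155 lean 9.1 y [0.121 0.185] z [0.081 0.098]
side axis ac,z mm [ 1.78 48.92] skew 0.14 slope 0.26 n 87
  ends [-0.4878  0.0463]
```

Call:
{"method": "move_arm", "body": {
  "deltas": [0,0,0,0,0,0.3,1,0,0,0,0,0,0.6,1,0,0,0,0,0,0.9,1,0,0,0,0,0,1.1,1,0,0,0,0,0,1.3,1,0,0,0,0,0,1.5,1,0,0,0,0,0,1.5,1]
}}

```text
time: 24.85
tool_pos: [0.5556, 0.2123, 0.0878]
ee_rot: [3.14, -0.001, 1.675]
wrist_force: [0.7, -1.3, 2.3]
width: 0.0007
finger_force: 1.1
```

```bash
python3 - <<'E'
from red import *
st();red()
E
```

```text
time 24.85
joint_positions [2.6910e-01 2.3470e-01 1.4376e+00 9.0000e-04 1.4676e+00 1.6470e-01]
tool_pos [0.5556 0.2123 0.0878]
ee_rot [ 3.1400e+00 -1.2000e-03  1.6751e+00]
wrist_force [ 0.7133 -1.3099  2.3486]
width 0.0007
finger_force 1.0929
side 102 lean 4.3 y [0.123 0.187] z [0.076 0.095]
scene 137 lean 4.1 y [0.122 0.186] z [0.075 0.088]
```

Call:
{"method": "move_arm", "body": {
  "deltas": [0,0,0,0,0,0.2,1,0,0,0,0,0,0.35,1,0,0,0,0,0,0.5,1,0,0,0,0,0,0.6,1,0,0,0,0,0,0.6,1]
}}

```text
time: 25.45
tool_pos: [0.5547, 0.2125, 0.081]
ee_rot: [-3.141, -0.001, 1.675]
wrist_force: [1.1, -0.0, 0.1]
width: 0.0005
finger_force: 0.0
```

Call:
{"method": "move_arm", "body": {
  "deltas": [0,0,0,0,0,0.1,1,0,0,0,0,0,0.2,1,0,0,0,0,0,0.3,1,0,0,0,0,0,0.3,1]
}}

```text
time: 25.85
tool_pos: [0.5552, 0.2123, 0.0787]
ee_rot: [3.141, -0.001, 1.675]
wrist_force: [-0.0, -0.2, -0.3]
width: 0.0001
finger_force: 0.0
```

```bash
python3 - <<'E'
from red import *
red()
E
```

```text
side 113 lean -5.2 y [0.124 0.187] z [0.064 0.077]
scene 150 lean -4.8 y [0.122 0.185] z [0.065 0.078]
```

Call:
{"method": "move_arm", "body": {
  "deltas": [0,0,0,0,0,0.15,1,0,0,0,0,0,0.3,1,0,0,0,0,0,0.4,1,0,0,0,0,0,0.4,1]
}}

```text
time: 26.35
tool_pos: [0.5554, 0.2123, 0.0753]
ee_rot: [3.14, -0.001, 1.675]
wrist_force: [-0.3, -0.8, 1.5]
width: 0.0007
finger_force: 0.8
```

Call:
{"method": "move_arm", "body": {
  "deltas": [0,0,0,0,0,0.1,1,0,0,0,0,0,0.1,1]
}}

```text
time: 26.55
tool_pos: [0.5555, 0.2124, 0.0751]
ee_rot: [3.14, -0.001, 1.675]
wrist_force: [-1.3, -0.7, 4.7]
width: 0.0006
finger_force: 2.4
```

Call:
{"method": "move_arm", "body": {
  "deltas": [0,0,0,0,0,-0.3,1,0,0,0,0,0,-2,1,0,0,0,0,0,-6,1,0,0,0,0,0,-10,1,0,0,0,0,0,-14,1,0,0,0,0,0,-14,1]
}}

```text
time: 27.15
tool_pos: [0.5583, 0.213, 0.2216]
ee_rot: [3.127, -0.003, 1.675]
wrist_force: [-1.0, 1.4, 0.2]
width: 0.0004
finger_force: 0.0
```

```bash
python3 - <<'E'
from red import *
from chk import chk
st();s2=red();chk();s=snap('side')
cv2.imwrite('pics/f1.png',np.hstack([cv2.resize(s['image'][110:230,200:310],(400,436),interpolation=2),cv2.resize(s2['image'][120:240,170:280],(400,436),interpolation=2)])[...,::-1])
E
```

```text
time 27.15
joint_positions [2.6910e-01 1.7990e-01 1.2356e+00 1.0000e-03 1.7115e+00 1.6480e-01]
tool_pos [0.5583 0.213  0.2216]
ee_rot [ 3.1273 -0.0034  1.6752]
wrist_force [-0.9611  1.4052  0.2111]
width 0.0004
finger_force 0.0
side 158 lean -5.9 y [0.123 0.187] z [0.065 0.077]
scene 196 lean -4.8 y [0.123 0.185] z [0.065 0.078]
wrist axis ac,z mm [ 2.83 50.02] skew 0.35 slope -0.03 n 980
  ends [-0.1448  0.0862]
  flat n 396 ang 1.8 slope 0.2 al [-0.0214  0.0212] z 0.0574
side axis ac,z mm [ 1.78 48.45] skew 0.02 slope 0.04 n 128
  ends [-0.4877  0.0734]
scene axis ac,z mm [ 2.12 50.12] skew 0.3 slope -0.05 n 129
  ends [-0.4892  1.2855]
```

View pics/f1.png

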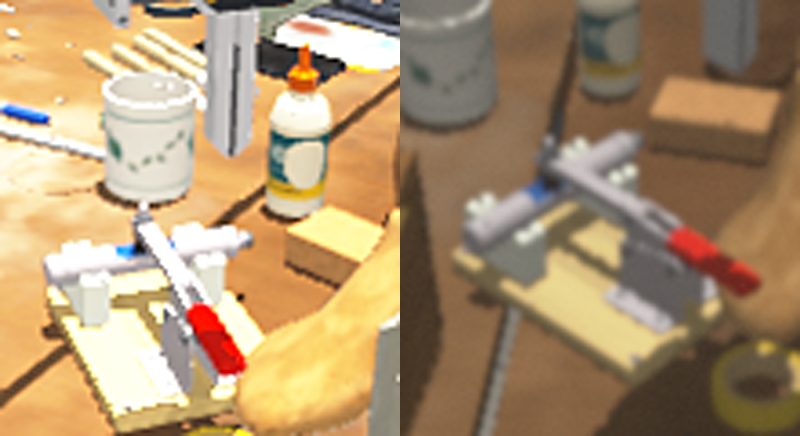

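The clamp is shut and stays shut on its own: the red handle lies level at (215,340), and the rubber tip is on the blue flat at the middle of the post (145,250). The robot is clear.

```bash
python3 -c "
from bench import robot
print(robot.close_job())"
```

```text
the job is handed in; nothing more can be done
None
```

I rolled the post blue side up on the mat and seated it midway in the V-blocks with its flat within about 2° of straight up. The toggle clamp is snapped shut on the flat and held by itself after the arm backed away. The rasp, tape and pen were not touched, and I handed the job in at about 27 s; no verdict was returned.

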